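# Draw the chisel that fits the trench and hold it ready for paring

### The arm

A 6-joint arm with a two-finger parallel gripper is mounted at the origin on a cart in front of the work surface, level with it; the furniture and walls round the work are solid. World frame = base frame: x ahead of the robot, y to its left, z up, the work surface at z = 0. Lengths are in m, angles in degrees, forces in N, time in s.
With the tool pointing down it reaches from about 0.3 to 0.75 m from the base axis. Payload 8.5 kg.
Tool frame: the origin (TCP) lies midway between the tips of the shut fingers; the grasp point (between the pads) lies 19 mm behind it (env.pinch_z is the z of the grasp point in the tool frame, in m); z points along the fingers, y is the line along which they close (so a half turn about z gives the same grasp; the last joint's range is limited). The gripper opens to 85 mm and grips with 20 to 120 N. Pads are 22 mm wide; open, the fingers measure 114 mm over their backs; the gripper's body (76 mm by 85 mm) begins 54 mm behind the grasp point. The pads swing forward as they close: fully open they stand 13 mm farther back than shut.
Start: joints at [61.92, 21.807, 74.336, -0, 83.858, -12.336], TCP at [0.149, 0.529, 0.231] pointing down, gripper open.
Joint ranges: [-178.18, 178.18], [-50.72, 133.34], [12.68, 142.11], [-81.47, 261.47], [9.98, 163.14], [-165.26, 165.26]. Speed limits (degrees/s): [136.94, 136.94, 180, 180, 180, 180].

### API

Orientations are given as a 3x3 rotation matrix whose columns are the frame's x, y, z axes.
In Python, from rig import env gives the robot as it stands.
- The arm moves only by the tool arm_command, never from a script. Its argument "deltas" is a list of rows, each an object of numbers: "rx", "ry", "rz": the turn, a rotation vector about the tool's x, y, z in rad; "dx", "dy", "dz": the shift along the tool's x, y, z in m; "fingers": the finger opening in m, from 0 to 0.0854. In form: [{"rx": .., "ry": .., "rz": .., "dx": .., "dy": .., "dz": .., "fingers": ..}, ...]. A call has 1 to 12 rows; each row shifts and turns the commanded pose from where the row before left it, along the tool's axes as they then stand; what a row does not reach is not made up. A row lasts 1/10 s, in which the tool goes at most 50 mm and 8.59 degrees, less where a joint would pass 70% of its speed; a pose out of reach is approached as far as the arm can. A call is refused whole if a number of a shift passes 0.05 or a number of a turn 0.15, either way. A call with a gripper value outside its range is refused whole. The fingers move at their own pace and stop on an object; "squeeze" is the grip in N (left out, the last holds). Time passes only in rows, so rows that do not move let the fingers close. It gives the time, the measured TCP pose, the force, the opening and the grip force at its end, in the units of the state.
- env.observe(): the state, without advancing time (a new reading comes with each control period).
- env.get_image(name): name is "scene" or "top"; returns a dict with "color" (384x512x3 uint8, blue, green, red), "camera_matrix" (3x3 intrinsics, pixels), "eye" and "orientation" of the camera in the world. Camera axes: x right, y up, looking along -z (the intrinsics and any distortion apply to the point x, -y, -z); pixel columns grow to the right and rows downward; lengths in m; the calibration is good to about 2 mm. A picture is of the moment at which its call begins. There is no depth.
- env.close_job(): hands the job in; it is judged then, once.
Trained networks look in a picture, given as the dict that the camera call returned (one of the last four; its "shot" number tells which), for a name from the list of things; names that differ only in an ending like _2 or _b are one class to them, and where a whole thing is asked for, a point or a joint stands for the part that bears it (a point fixed in the world has none). Each returns a list of dicts, best first, with "p" (0 to 1); they miss things now and then, are a little off and sometimes report something else, mostly with a low value. They report only what shows in the picture. A call takes as long as a camera call.
- env.look_for(query, picture): "box" ([left, top, right, bottom] in pixels, round what is visible of it).
- env.tip_of(query, picture): "location" ([column, row] in pixels: a listed point, or the origin of a listed thing).
The state is a dict: "time_s": time; "q": joint angles; "qvel": joint speeds; "joint_efforts": joint torques, N m; "position": TCP position; "tool_rot": TCP orientation; "ft_force": force on the tool from outside, world axes, zero at the start; "wrist_torque": the same for the moment, N m; "grip_width": finger opening in m; "gripper_force": force on a finger pad.
Only numpy, scipy, OpenCV 4.12 (cv2) and the standard library are available. Lean on these libraries where they do the work, as an engineer would, in place of code of your own. Each camera call takes 0.05 s, during which the arm holds its last target. There are 200 camera calls.

### The job

One of the two boards lies against the wooden bench stop, the other has been put aside. From the tool rack draw straight up the widest chisel whose blade will go into the trench of the board at the stop, turn it level with the blade lying flat, and hold it in the air in line with that trench, handle on the near side and blade pointing towards the stop, with its cutting edge above the trench about 9 cm over the board, ready for paring. Finish while holding it still there; do not let it touch the boards, and leave the other tools, the boards and the rest of the bench as they are.

Things in the scene. Friction and masses are not known exactly. Their poses are not given: they have to be found in the camera images.
- rack: wooden tool rack, fixed, 76 x 246 mm, open in front; rail's top 116 mm above the bench. Origin under its centre on the bench; +x to its back (away from the robot), y along it. Two flat slots (21 mm along y, 12 mm along x) at y = 76 mm and y = 0 hold the chisels, a round hole at y = -76 mm the screwdriver. The edges stand on the foot, 14 mm above the bench: lift 105 mm or more to clear the rail
- chisel_18: bench chisel, blade 18 mm wide, plain wooden handle; 270 mm long, 0.16 kg. Stands upright in either slot of the rack, edge down, flat of the blade along the rack. Own axes: +y along the chisel from the edge to the handle's end (up at the start), x across the blade's width, z square to the blade's flat. Origin 135 mm from both ends, 14 mm off the handle's axis to -z
- chisel_18_edge (a point): middle of the 18 mm chisel's cutting edge, where the blade ends
- chisel_18_grip (a point): point on the axis of this chisel's round handle (27 mm diameter), 50 mm along +y from the origin, about the balance point. The handle reaches from 33 mm below it (towards the edge) to 85 mm above. Axes as the chisel's
- chisel_10: bench chisel, blade 10 mm wide, lacquered wooden handle; 270 mm long, 0.16 kg. Stands upright in either slot of the rack, edge down, flat of the blade along the rack. Own axes: +y along the chisel from the edge to the handle's end (up at the start), x across the blade's width, z square to the blade's flat. Origin 135 mm from both ends, 14 mm off the handle's axis to -z
- chisel_10_edge (a point): middle of the 10 mm chisel's cutting edge, where the blade ends
- chisel_10_grip (a point): point on the axis of this chisel's round handle (27 mm diameter), 50 mm along +y from the origin, about the balance point. The handle reaches from 33 mm below it (towards the edge) to 85 mm above. Axes as the chisel's
- screwdriver: flat screwdriver standing handle up in the rack's round hole, to be left there; handle 29 mm thick, its top 212 mm above the bench. Origin 6 mm below the handle's lower end, 14 mm behind its axis
- stop: bench stop: wooden batten 30 x 240 mm, 16 mm high, fixed across the bench top. Origin under its centre on the bench; +x away from the robot, y along it
- board_wide: loose softwood board, 80 x 180 mm, 22 mm thick, with a trench 20 mm wide and 9 mm deep across its 80 mm width at mid-length. Origin under its centre; x along the trench, +x towards the stop's side, z up. The board in work butts against the stop, the centres 56 mm apart; the other lies aside, nearer the robot and 21 to 28 cm to the right
- board_wide_trench (a point): centre of the wide trench at the height of the board's upper face (22 mm above the bench); axes as the board's
- board_narrow: the same board, but its trench is only 12 mm wide; origin and axes as for the other
- board_narrow_trench (a point): centre of the narrow trench at the height of the board's upper face; axes as the board's
- mallet: beech mallet lying on its side beyond the rack, head 73 x 112 x 66 mm, handle 27 mm thick; bystander. Origin under the middle of its 279 mm length
- sanding_block: sanding block 57 x 100 x 28 mm lying to the left; bystander. Origin under its centre
- pencil: pencil 168 mm long, 8 mm thick, lying in front of the work; bystander. Origin under its middle

How it is judged:
By the outcome, as a careful person would: the job done as asked, in the order asked, and still so for the second after the job is handed in, while the arm keeps its last pose, push and grip.
It also fails if it takes over 43 s, if anything falls off the work surface, if the arm or the gripper's body presses on something with over 40 N, if the wrist force passes 120 N, or if a joint passes its speed limit or range.

## Working session

There is one attempt and no reset: what is moved stays moved. The work goes in short steps, Python scripts to look and compute and a tool call to move; the robot and the scene stay as the last step left them, time stands still between calls to the robot, and variables do not carry over. Pictures are saved under pics/ and viewed, at most 10 in all, crops included, and the job is handed in when it is done.

Besides the shell and the picture viewer there is one more tool, called after "Call:" as a command line: name --argument value ..., lists and objects as JSON in quotes. arm_command: Moves the arm, as the interface text tells. Its arguments: {"type":"object","properties":{"deltas":{"type":"array"},"squeeze":{"type":"number"}},"required":["deltas"]}

```bash
mkdir -p pics; ls
cat > h.py <<'E'
import numpy as np, cv2
from rig import env
def ray(im,px):
    K=np.array(im["camera_matrix"]);R=np.array(im["orientation"])
    d=np.linalg.inv(K)@[px[0],px[1],1.]
    d=R@np.array([d[0],-d[1],-d[2]]);return np.array(im["eye"]),d/np.linalg.norm(d)
def atz(im,px,z):
    e,d=ray(im,px);return e+d*(z-e[2])/d[2]
def tri(a,pa,b,pb):
    e,d=ray(a,pa);f,g=ray(b,pb)
    s=np.linalg.lstsq(np.c_[d,-g],f-e,rcond=None)[0]
    p,q=e+s[0]*d,f+s[1]*g
    return (p+q)/2,np.linalg.norm(p-q)
def proj(im,P):
    K=np.array(im["camera_matrix"]);R=np.array(im["orientation"])
    c=R.T@(np.array(P)-im["eye"]);u=K@[c[0],-c[1],-c[2]];return u[:2]/u[2]
E
python3 - <<'E'
from h import *
np.set_printoptions(precision=3,suppress=True)
s=env.get_image("scene");t=env.get_image("top")
print([k for k in s],env.pinch_z)
for n,i in(("scene",s),("top",t)):
    cv2.imwrite(f"pics/{n}0.png",i["color"]);print(n,i["eye"],np.array(i["orientation"]).tolist(),np.array(i["camera_matrix"]).tolist())
for q in "chisel_18_grip chisel_10_grip chisel_18 chisel_10 chisel_18_edge chisel_10_edge rack screwdriver stop board_wide_trench board_narrow_trench board_wide board_narrow mallet pencil sanding_block".split():
    for n,i in(("s",s),("t",t)):
        print(q,n,[(np.round(r["location"],1).tolist(),round(r["p"],2)) for r in env.tip_of(q,i)[:3]])
E
```

```text
pics
['color', 'camera_matrix', 'eye', 'orientation', 'shot'] -0.0187
scene [-0.358 -0.829  1.067] [[0.6654746375352275, 0.4653101085486448, -0.5836351683027727], [-0.7464165344195598, 0.41738391061765595, -0.5183174975848364], [0.0024215578563429618, 0.7805620885233672, 0.625073565284589]] [[368.38642161297724, 0.0, 255.86344598971772], [0.0, 368.38642161297724, 195.7782440341034], [0.0, 0.0, 1.0]]
top [ 0.224 -0.079  1.59 ] [[-0.023981115282934888, 0.9818314773213808, -0.18823351521634338], [-0.9994389847021062, -0.027949167697569905, -0.018454264619215066], [-0.023379947977048288, 0.18768535948743553, 0.9819509070552674]] [[392.0969601698468, 0.0, 253.7133323128361], [0.0, 392.0969601698468, 191.16112805279428], [0.0, 0.0, 1.0]]
chisel_18_grip s [([206.3, 161.1], 0.46)]
chisel_18_grip t [([183.9, 188.8], 0.62)]
chisel_10_grip s [([219.8, 168.1], 0.55)]
chisel_10_grip t [([203.6, 191.1], 0.5)]
chisel_18 s [([222.2, 173.4], 0.74), ([213.0, 167.8], 0.5)]
chisel_18 t [([188.4, 191.6], 0.39)]
chisel_10 s [([222.2, 173.4], 0.74), ([213.0, 167.8], 0.5)]
chisel_10 t [([188.4, 191.6], 0.39
[... 450 characters left out ...]
board_wide_trench t [([298.4, 167.6], 0.9), ([355.5, 186.4], 0.57)]
board_narrow_trench s [([344.7, 266.4], 0.98)]
board_narrow_trench t [([359.9, 184.7], 0.94)]
board_wide s [([299.9, 226.2], 0.97)]
board_wide t [([296.1, 171.8], 0.89), ([291.7, 160.9], 0.28)]
board_narrow s [([345.2, 267.7], 0.93), ([301.4, 227.9], 0.7), ([310.3, 215.8], 0.66)]
board_narrow t [([355.9, 186.5], 0.6), ([207.0, 188.9], 0.45), ([358.1, 185.1], 0.38)]
mallet s [([264.0, 195.2], 0.91)]
mallet t [([227.6, 155.0], 0.95)]
pencil s [([246.4, 229.5], 0.52)]
pencil t [([252.3, 213.7], 0.57)]
sanding_block s [([155.4, 193.8], 0.56), ([210.4, 161.8], 0.4)]
sanding_block t [([145.8, 247.2], 0.79), ([207.3, 190.8], 0.25)]
```

Run:
```python
import cv2
s=cv2.imread("pics/scene0.png");t=cv2.imread("pics/top0.png")
cv2.imwrite("pics/sc.png",cv2.resize(s[120:300,140:380],None,fx=3.3,fy=3.3,interpolation=2))
cv2.imwrite("pics/tc.png",cv2.resize(t[120:280,130:390],None,fx=3,fy=3,interpolation=2))
```

```text
(no output)
```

View pics/sc.png

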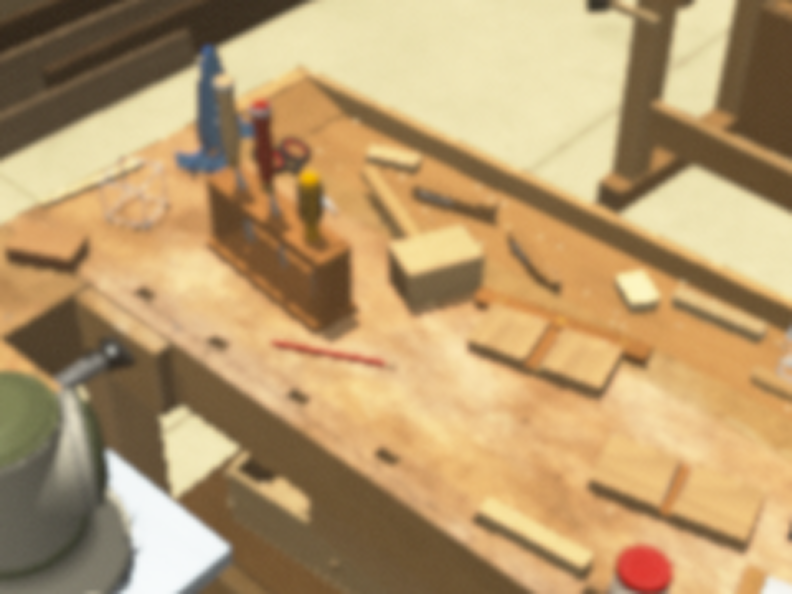

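View pics/tc.png

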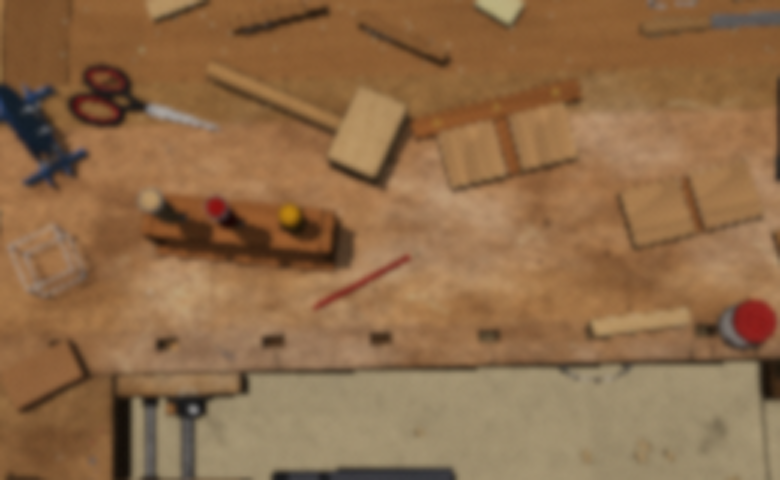

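The top crop shows the rack with the plain handle at its left end, the red lacquered one in the middle and the yellow screwdriver on the right. The board at the stop has the clearly wider trench (full-image px ~(298,168)), and the narrow one lies aside (~(360,185)). So I want the plain handle, chisel_18. Next I'll measure positions.

Run:
```python
from h import *
np.set_printoptions(precision=4,suppress=True)
s=env.get_image("scene");t=env.get_image("top")
T=lambda q,i:env.tip_of(q,i)
def tt(q):
    a,b=T(q,s),T(q,t)
    if a and b: print(q,*tri(s,a[0]["location"],t,b[0]["location"]),a[0]["location"],b[0]["location"])
for q in "chisel_18_grip chisel_10_grip rack screwdriver stop board_wide_trench board_narrow_trench board_wide mallet".split(): tt(q)
for q in ("board_wide_trench","board_narrow_trench","stop","rack"):
    z={"stop":0,"rack":0}.get(q,.022)
    for i in (s,t):
        for r in T(q,i)[:1]: print(q,atz(i,r["location"],z))
for q in ("chisel_18","chisel_10","board_wide","stop","rack"):
    for n,i in(("s",s),("t",t)): print(q,n,[(np.round(r["box"]).tolist(),round(r["p"],2)) for r in env.look_for(q,i)[:2]])
# upscaled crops
sc=s["color"];tc=t["color"]
cv2.imwrite("pics/boards_t.png",np.vstack([cv2.resize(tc[140:200,262:342],None,fx=8,fy=8,interpolation=2)]))
a=cv2.resize(sc[130:225,195:255],None,fx=6,fy=6,interpolation=2);b=cv2.resize(tc[175:212,172:247],None,fx=5.5,fy=5.5,interpolation=2)
c=np.zeros((600,800,3),np.uint8);c[:a.shape[0],:a.shape[1]]=a;c[:b.shape[0],370:370+b.shape[1]]=b
cv2.imwrite("pics/rack.png",c)
```

```text
chisel_18_grip [0.4986 0.1927 0.1967] 0.0007905267329619791 [210.4, 161.7] [186.2, 191.1]
chisel_10_grip [0.5054 0.1395 0.1988] 0.007711946047649339 [221.0, 165.2] [200.1, 189.5]
rack [ 0.5041  0.1209 -0.0157] 0.020167179536355172 [227.7, 206.0] [211.7, 200.7]
screwdriver [0.5043 0.0437 0.1179] 0.008612688806529606 [237.9, 189.8] [228.3, 193.2]
stop [ 0.6707 -0.2222  0.0085] 0.019757598645647245 [311.7, 217.4] [292.8, 157.9]
board_wide_trench [ 0.6082 -0.2412  0.0412] 0.017473248142583414 [303.0, 222.1] [301.9, 167.1]
board_narrow_trench [ 0.532  -0.4774  0.0057] 0.005951325369284843 [343.4, 268.2] [358.8, 186.7]
board_wide [ 0.6102 -0.2185 -0.0012] 0.0009722676237294328 [300.0, 226.4] [294.1, 170.8]
mallet [ 0.6877  0.0484 -0.0239] 0.0032047381482701674 [264.3, 195.5] [230.0, 156.6]
board_wide_trench [ 0.6181 -0.2253  0.022 ]
board_wide_trench [ 0.6196 -0.2494  0.022 ]
board_narrow_trench [ 0.5157 -0.4811  0.022 ]
board_narrow_trench [ 0.5309 -0.4756  0.022 ]
stop [ 0.688 -0.223  0.   ]
stop [ 0.6659 -0.2157  0.    ]
rack [0.4996 0.1011 0.    ]
rack [0.4937 0.1254 0.    ]
chisel_18 s [([216.0, 150.0, 226.0, 181.0], 0.66), ([206.0, 144.0, 213.0, 178.0], 0.44)]
chisel_18 t [([197.0, 185.0, 209.0, 196.0], 0.58), ([198.0, 137.0, 266.0, 183.0], 0.18)]
chisel_10 s [([216.0, 150.0, 226.0, 181.0], 0.66), ([206.0, 144.0, 213.0, 178.0], 0.44)]
chisel_10 t [([197.0, 185.0, 209.0, 196.0], 0.58), ([198.0, 137.0, 266.0, 183.0], 0.18)]
board_wide s [([278.0, 212.0, 328.0, 239.0], 0.89)]
board_wide t [([275.0, 154.0, 321.0, 182.0], 0.88)]
stop s [([217.0, 148.0, 227.0, 198.0], 0.66), ([284.0, 202.0, 336.0, 231.0], 0.5)]
stop t [([265.0, 147.0, 326.0, 169.0], 0.82), ([178.0, 185.0, 244.0, 211.0], 0.49)]
rack s [([203.0, 173.0, 248.0, 221.0], 0.89)]
rack t [([177.0, 186.0, 243.0, 212.0], 0.8), ([335.0, 172.0, 383.0, 204.0], 0.46)]
```

View pics/boards_t.png

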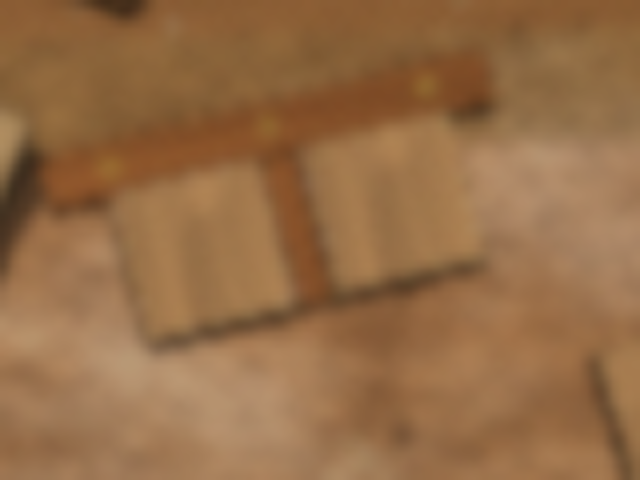

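View pics/rack.png

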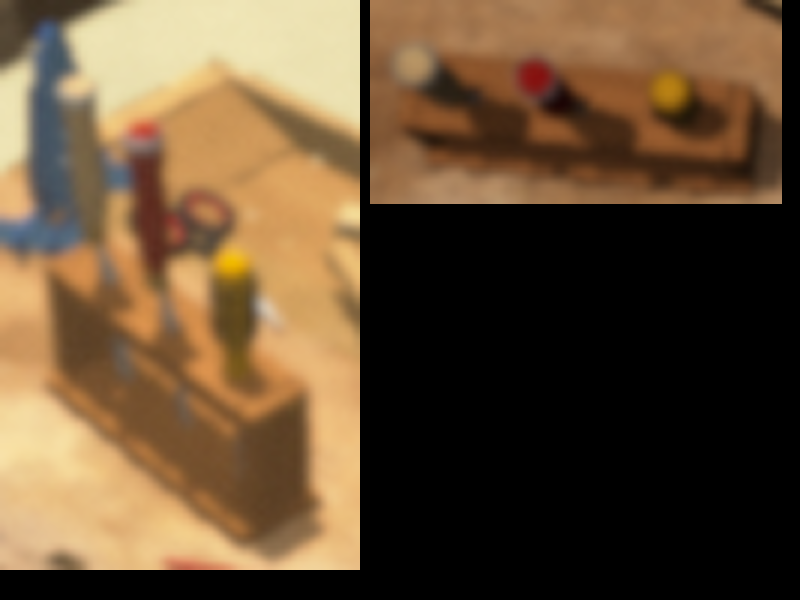

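Both crops confirm this. The plain handle's top is at about scene px (207.3,144) and top px (179.5,186.4). The board's corners and wide trench are clear in the enlarged top view.

Run:
```python
from h import *
np.set_printoptions(precision=4,suppress=True)
s=env.get_image("scene");t=env.get_image("top")
bt=lambda u,v:(262+(u+.5)/8-.5,140+(v+.5)/8-.5)
P={k:atz(t,bt(*v),.022)[:2] for k,v in dict(nl=(150,338),nr=(483,260),fl=(112,195),fr=(452,115),tnl=(298,303),tnr=(330,294),tfl=(262,155),tfr=(297,147)).items()}
for k,v in P.items(): print(k,v)
an=lambda a,b:np.degrees(np.arctan2(*(b-a)[::-1]))
print("trench dir",an(P["tnl"],P["tfl"]),an(P["tnr"],P["tfr"]),"sides",an(P["nl"],P["fl"]),an(P["nr"],P["fr"]),"perp",an(P["nr"],P["nl"])-90,an(P["fr"],P["fl"])-90)
print("len",np.linalg.norm(P["nr"]-P["nl"]),np.linalg.norm(P["fl"]-P["nl"]),"ctr corners",sum(P[k] for k in("nl","nr","fl","fr"))/4,"ctr trench",sum(P[k] for k in("tnl","tnr","tfl","tfr"))/4)
st=[atz(t,bt(*p),.016)[:2] for p in((45,165),(488,55),(50,205),(490,100))]
print("stop dir",an(st[1],st[0])-90,an(st[3],st[2])-90)
sc=lambda u,v:(195+(u+.5)/6-.5,130+(v+.5)/6-.5)
tc=lambda u,v:(172+(u-370+.5)/5.5-.5,175+(v+.5)/5.5-.5)
for n,a,b in(("plain",(74,85),(414,65)),("red",(143,130),(536,78)),("yel",(234,263),(671,94))):
    p,e=tri(s,sc(*a),t,tc(*b));print(n,p,e)
for n,b,z in(("plain",(414,65),.284),("red",(536,78),.284),("yel",(671,94),.212)): print(n,atz(t,tc(*b),z))
for p in ((425,52),(752,85),(745,152),(405,125)): print("rail",atz(t,tc(*p),.116))
o=env.observe();print(o["q"],o["position"],np.array(o["tool_rot"]).tolist(),o["time_s"])
```

```text
nl [ 0.5603 -0.1586]
nr [ 0.5962 -0.3302]
fl [ 0.6362 -0.1419]
fr [ 0.6735 -0.3186]
tnl [ 0.5764 -0.2348]
tnr [ 0.5807 -0.2513]
tfl [ 0.6552 -0.2199]
tfr [ 0.6589 -0.2381]
trench dir 10.756389975991816 9.64075587610322 sides 12.469816557242703 8.52479816681948 perp 11.801717807079811 11.917644101527188
len 0.17529225055854025 0.07769947189630785 ctr corners [ 0.6166 -0.2373] ctr trench [ 0.6178 -0.236 ]
stop dir 12.660827036131835 12.105765353416487
plain [0.4971 0.1998 0.283 ] 0.003046697720315555
red [0.4876 0.1231 0.2828] 0.0007514669222260243
yel [0.49   0.0454 0.2095] 0.0012016834778420342
plain [0.4981 0.1987 0.284 ]
red [0.4877 0.1227 0.284 ]
yel [0.4891 0.0456 0.212 ]
rail [0.5424 0.2267 0.116 ]
rail [ 0.5123 -0.0024  0.116 ]
rail [0.4652 0.0033 0.116 ]
rail [0.4908 0.2402 0.116 ]
[ 61.92    21.8053  74.335   -0.0008  83.8598 -12.3372] [0.1492 0.5293 0.2313] [[-0.9624896417669189, 0.27131842797713984, 1.1463051104576076e-05], [0.271318427890008, 0.962489641821294, -8.602987585419918e-06], [-1.3367217019389375e-05, -5.170149434707737e-06, -0.9999999998972936]] 3.7
```

Call:
arm_command --deltas '[{"dx": -0.032, "dy": -0.02, "dz": -0.017, "fingers": 0.055}, {"dx": -0.032, "dy": -0.02, "dz": -0.017, "fingers": 0.055}, {"dx": -0.032, "dy": -0.02, "dz": -0.017, "fingers": 0.055}, {"dx": -0.032, "dy": -0.02, "dz": -0.017, "fingers": 0.055}, {"dx": -0.032, "dy": -0.02, "dz": -0.017, "fingers": 0.055}, {"dx": -0.032, "dy": -0.02, "dz": -0.017, "fingers": 0.055}, {"dx": -0.032, "dy": -0.02, "dz": -0.017, "fingers": 0.055}, {"dx": -0.032, "dy": -0.02, "dz": -0.017, "fingers": 0.055}, {"dx": -0.032, "dy": -0.02, "dz": -0.017, "fingers": 0.055}, {"dx": -0.032, "dy": -0.02, "dz": -0.017, "fingers": 0.055}, {"dx": 0, "fingers": 0.055}]'

```text
invalid input
```

```bash
cat >> h.py <<'E'
import json
def log():
    o=env.observe();r=dict(q=list(map(float,o["q"])),p=list(map(float,o["position"])),R=np.array(o["tool_rot"]).tolist())
    open("log.jsonl","a").write(json.dumps(r)+"\n")
    print("t",round(o["time_s"],2),"q",np.round(o["q"],1),"p",np.round(o["position"],4),"z",np.round(np.array(r["R"])[:,2],3),"y",np.round(np.array(r["R"])[:,1],3),"w",o["grip_width"],"gf",o["gripper_force"],"ft",np.round(o["ft_force"],1))
    return o
E
echo '{"q":[61.92,21.8053,74.335,-0.0008,83.8598,-12.3372],"p":[0.1492,0.5293,0.2313],"R":[[-0.9624896,0.2713184,0],[0.2713184,0.9624896,0],[0,0,-1]]}' > log.jsonl
python3 -c "from h import *;log()"
```

```text
t 3.7 q [ 61.9  21.8  74.3  -0.   83.9 -12.3] p [0.1492 0.5293 0.2313] z [ 0. -0. -1.] y [ 0.271  0.962 -0.   ] w 0.0851442345921254 gf 0.0 ft [0.3 0.  0.3]
```

Call:
arm_command --deltas '[{"rx": 0, "ry": 0, "rz": 0, "dx": -0.032, "dy": -0.02, "dz": -0.017, "fingers": 0.055}, {"rx": 0, "ry": 0, "rz": 0, "dx": -0.032, "dy": -0.02, "dz": -0.017, "fingers": 0.055}, {"rx": 0, "ry": 0, "rz": 0, "dx": -0.032, "dy": -0.02, "dz": -0.017, "fingers": 0.055}, {"rx": 0, "ry": 0, "rz": 0, "dx": -0.032, "dy": -0.02, "dz": -0.017, "fingers": 0.055}, {"rx": 0, "ry": 0, "rz": 0, "dx": -0.032, "dy": -0.02, "dz": -0.017, "fingers": 0.055}, {"rx": 0, "ry": 0, "rz": 0, "dx": -0.032, "dy": -0.02, "dz": -0.017, "fingers": 0.055}, {"rx": 0, "ry": 0, "rz": 0, "dx": -0.032, "dy": -0.02, "dz": -0.017, "fingers": 0.055}, {"rx": 0, "ry": 0, "rz": 0, "dx": -0.032, "dy": -0.02, "dz": -0.017, "fingers": 0.055}, {"rx": 0, "ry": 0, "rz": 0, "dx": -0.032, "dy": -0.02, "dz": -0.017, "fingers": 0.055}, {"rx": 0, "ry": 0, "rz": 0, "dx": -0.032, "dy": -0.02, "dz": -0.017, "fingers": 0.055}]'

```text
time_s: 4.7
position: [0.4037, 0.2487, 0.4022]
tool_rot: [[-0.962, 0.271, 0.0], [0.271, 0.962, 0.0], [-0.0, 0.0, -1.0]]
ft_force: [0.2, 0.8, -0.3]
grip_width: 0.055
gripper_force: 0.0
```

```bash
python3 -c "from h import *;log()"
```

```text
t 4.7 q [ 17.3  10.   63.5   0.  106.5 -57. ] p [0.4037 0.2487 0.4022] z [ 0.  0. -1.] y [0.271 0.962 0.   ] w 0.05496442102674621 gf 0.0 ft [ 0.2  0.8 -0.3]
```

Call:
arm_command --deltas '[{"rx": 0, "ry": 0, "rz": -0.08, "dx": 0, "dy": 0, "dz": 0, "fingers": 0.055}, {"rx": 0, "ry": 0, "rz": -0.08, "dx": 0, "dy": 0, "dz": 0, "fingers": 0.055}, {"rx": 0, "ry": -0.13, "rz": 0, "dx": 0, "dy": 0, "dz": 0, "fingers": 0.055}, {"rx": 0, "ry": -0.13, "rz": 0, "dx": 0, "dy": 0, "dz": 0, "fingers": 0.055}, {"rx": 0, "ry": -0.13, "rz": 0, "dx": 0, "dy": 0, "dz": 0, "fingers": 0.055}]'

```text
time_s: 5.2
position: [0.4032, 0.2499, 0.4019]
tool_rot: [[-0.916, 0.114, 0.383], [0.106, 0.993, -0.043], [-0.386, 0.001, -0.923]]
ft_force: [0.2, -0.2, 0.5]
grip_width: 0.0548
gripper_force: 0.0
```

```bash
python3 -c "from h import *;log()"
```

```text
t 5.2 q [ 23.6   2.   75.9 -11.2  82.3 -60.3] p [0.4032 0.2499 0.4019] z [ 0.383 -0.043 -0.923] y [0.114 0.993 0.001] w 0.0548477950455964 gf 0.0 ft [ 0.2 -0.2  0.5]
```

Call:
arm_command --deltas '[{"rx": 0, "ry": -0.13, "rz": 0, "dx": 0, "dy": 0, "dz": 0, "fingers": 0.055}, {"rx": 0, "ry": -0.13, "rz": 0, "dx": 0, "dy": 0, "dz": 0, "fingers": 0.055}, {"rx": 0, "ry": -0.13, "rz": 0, "dx": 0, "dy": 0, "dz": 0, "fingers": 0.055}]'

```text
time_s: 5.5
position: [0.4026, 0.2502, 0.4021]
tool_rot: [[-0.702, 0.113, 0.703], [0.081, 0.994, -0.079], [-0.708, 0.001, -0.707]]
ft_force: [0.5, -0.2, 0.9]
grip_width: 0.0551
gripper_force: 0.0
```

```bash
python3 -c "from h import *;log()"
```

```text
t 5.5 q [ 31.1  -2.9  89.5 -30.3  58.7 -44.6] p [0.4026 0.2502 0.4021] z [ 0.703 -0.079 -0.707] y [0.113 0.994 0.001] w 0.05511062768635029 gf 0.0 ft [ 0.5 -0.2  0.9]
```

```bash
cat > kin.py <<'E'
import numpy as np, json, itertools
from scipy.optimize import least_squares
from scipy.spatial.transform import Rotation as Ro
D=[json.loads(l) for l in open("log.jsonl")]
Rz=lambda a:Ro.from_euler("z",a,degrees=True).as_matrix();Ry=lambda a:Ro.from_euler("y",a,degrees=True).as_matrix()
def fk(q,v,s):
    d1,a1,e,L1,a3,L2,y4,x5,y5,lt=v
    R=Rz(q[0]);p=np.array([0,0,d1])+R@[a1,e,0]
    R=R@Ry(q[1]);p=p+R@[0,0,L1];R=R@Ry(q[2]);p=p+R@[a3,0,L2]
    R=R@Rz(s[0]*q[3]);p=p+R@[0,y4,0];R=R@Ry(q[4]);p=p+R@[x5,y5,lt]
    return p,R@Rz(s[1]*q[5]+s[2])
def fit():
    best=min(itertools.product((1,-1),(1,-1),(0,90,180,-90)),key=lambda s:sum(np.abs(fk(d["q"],[0]*10,s)[1]-d["R"]).sum() for d in D))
    oe=max(np.abs(fk(d["q"],[0]*10,best)[1]-d["R"]).max() for d in D)
    x0=np.array([.25,0,.1,.35,0,.4,0,0,0,.25])
    r=least_squares(lambda v:np.r_[np.concatenate([fk(d["q"],v,best)[0]-d["p"] for d in D]),1e-4*(v-x0)],x0)
    return r.x,best,oe,np.abs(r.fun[:-10]).max()
E
python3 -c "
from kin import *
v,s,o,e=fit();print(np.round(v,4),s,o,e)"
```

```text
[ 1.302e-01 -1.000e-04  1.175e-01  5.371e-01  1.031e-01  3.508e-01
 -0.000e+00  0.000e+00 -0.000e+00  2.575e-01] (1, 1, 90) 1.318902381156967e-05 2.1420161866902987e-05
```

```bash
cat > plan.py <<'E'
from kin import *
v,s,_,_=fit()
LO=np.array([-178.18,-50.72,12.68,-81.47,9.98,-165.26]);HI=np.array([178.18,133.34,142.11,261.47,163.14,165.26])
def ik(p,R,q0):
    def f(q):
        P,Q=fk(q,v,s);return np.r_[(P-p)*5,(Q-R).ravel()]
    r=least_squares(f,np.clip(q0,LO+.5,HI-.5),bounds=(LO,HI),x_scale=30.)
    return r.x,np.abs(r.fun).max()
yaw=np.radians(-6.5);rx=np.array([np.cos(yaw),np.sin(yaw),0]);ry=np.array([-rx[1],rx[0],0]);Z=np.array([0,0,1.])
GRIP=np.array([.498,.1975,.199]);bt=np.radians(11.8);t=np.array([np.cos(bt),np.sin(bt),0]);TR=np.array([.617,-.2365,.022])
RC0=np.c_[ry,Z,rx];RC1=np.c_[np.cross(-t,-Z),-t,-Z]
def setup(th,ph,adv=0):
    th,ph=np.radians([th,ph]);a=np.cos(th)*(np.cos(ph)*rx+np.sin(ph)*ry)-np.sin(th)*Z
    y=np.cross(Z,a);y/=np.linalg.norm(y);Rg=np.c_[np.cross(y,a),y,a]
    gh=max(0,.085-(.047-.0135*np.cos(th))/np.sin(th))
    g=GRIP+gh*Z; pg=g+.0187*a
    R1=RC1@RC0.T@Rg; g1=TR+[0,0,.09]+t*adv-t*(.185+gh); p1=g1+.0187*R1[:,2]
    return gh,Rg,pg,R1,p1
E
cat > s.py <<'E'
from plan import *
q=np.array(D[-1]["q"])
for th in (25,35,45):
  for ph in (0,-20,-40):
    gh,Rg,pg,R1,p1=setup(th,ph,.0)
    qg,e=ik(pg,Rg,q);ql,el=ik(pg+[0,0,.13],Rg,qg);qb,eb=ik(pg-.1*Rg[:,2],Rg,qg)
    best=None
    for q4 in(-60,0,60,120,180,230):
      for q6 in (-100,0,100):
        a,ea=ik(p1,R1,np.array([-40,10,90,q4,60,q6]))
        if ea<1e-3 and (best is None or np.abs(a-ql).max()<np.abs(best-ql).max()): best=a
    print(th,ph,round(gh,3),"pre",qb.round(),round(eb,4),"g",qg.round(),round(e,4),"l",ql.round(),round(el,4),"fin",None if best is None else best.round())
E
time python3 s.py
```

```text
25 0 0.003 pre [ 28.   6. 117. -81.  30.  10.] 0.1034 g [ 19.  15. 109. -81.  23.   7.] 0.1476 l [ 19.   6. 107. -80.  23.   0.] 0.0 fin [-57.  23. 104.  32.  48.   1.]
25 -20 0.003 pre [ 39.  18. 109. -81.  57.  29.] 0.0064 g [ 28.  23. 104. -81.  48.  24.] 0.0693 l [ 28.  12.  99. -74.  50.   7.] 0.0 fin [-60.  29.  95.  32.  70.   8.]
25 -40 0.003 pre [ 42.  27.  93. -68.  77.  27.] 0.0 g [ 32.  30.  97. -76.  66.  32.] 0.0 l [ 32.  20.  88. -69.  72.  12.] 0.0 fin [-62.  37.  88.  35.  88.  14.]
35 0 0.022 pre [ 24.   3. 114. -65.  27.  -9.] 0.0 g [ 18.  14. 111. -81.  20.   6.] 0.0122 l [ 18.   4.  99. -40.  31. -40.] 0.0 fin [-64.  23. 110.  48.  48. -19.]
35 -20 0.022 pre [ 35.  12. 102. -63.  54.   7.] 0.0 g [ 26.  19. 104. -73.  43.  13.] 0.0 l [ 26.  10.  92. -54.  53. -13.] 0.0 fin [-66.  29. 101.  42.  68.  -4.]
35 -40 0.022 pre [ 39.  21.  89. -58.  75.  14.] 0.0 g [ 29.  25.  94. -63.  63.  18.] 0.0 l [ 29.  17.  82. -56.  73.  -1.] 0.0 fin [-67.  36.  95.  42.  85.   6.]
45 0 0.032 pre [ 21.   2. 105. -33.  37. -43.] 0.0 g [ 16.  12. 105. -40.  25. -36.] 0.0 l [ 16.   4.  91. -23.  44. -57.] 0.0 fin [-70.  25. 114.  61.  53. -37.]
45 -20 0.032 pre [ 31.   9.  96. -45.  56. -13.] 0.0 g [ 23.  17.  99. -51.  44.  -9.] 0.0 l [ 23.   9.  86. -39.  59. -28.] 0.0 fin [-71.  30. 107.  52.  68. -16.]
45 -40 0.032 pre [ 34.  18.  84. -46.  75.   2.] 0.0 g [ 26.  22.  91. -50.  62.   5.] 0.0 l [ 26.  15.  78. -44.  76. -10.] 0.0 fin [-72.  36. 100.  49.  82.  -1.]
real	0m7.400s
user	0m7.917s
sys	0m0.161s
```

```bash
cat > go.py <<'E'
import sys
from plan import *
TH,PH=40,-20
gh,Rg,pg,R1,p1=setup(TH,PH)
def step(p,R,cur=None,n=None):
    from h import env
    o=env.observe() if cur is None else cur
    R0=np.array(o["tool_rot"]);p0=np.array(o["position"])
    w=Ro.from_matrix(R0.T@R).as_rotvec();d=R0.T@(np.array(p)-p0)
    print("rot",w.round(4),"shift(start axes)",d.round(4),"shift(end axes)",(R.T@(np.array(p)-p0)).round(4))
E
python3 - <<'E'
from go import *
print("gh",gh,"pg",pg.round(4),"Rg",Rg.round(3).tolist(),"p1",p1.round(4),R1.round(3).tolist())
pre=pg-.1*Rg[:,2]+[0,0,.06]
step(pre,Rg)
# check path
q=np.array(D[-1]["q"]);p0=np.array(D[-1]["p"])
for a in np.linspace(0,1,6):
    q,e=ik(p0+a*(pre-p0),Rg,q);print(q.round(),round(e,5))
for a in np.linspace(0,1,6):
    q,e=ik(pre+a*(pg-pre),Rg,q);print(q.round(),round(e,5))
E
```

```text
gh 0.02796965363758245 pg [0.5108 0.1911 0.2149] Rg [[-0.575, 0.446, 0.686], [0.287, 0.895, -0.342], [-0.766, -0.0, -0.643]] p1 [ 0.4193 -0.2728  0.0985] [[0.795, 0.192, 0.576], [-0.059, -0.92, 0.388], [0.604, -0.342, -0.72]]
rot [ 0.2586 -0.0859  0.2348] shift(start axes) [ 0.0146 -0.0203  0.0743] shift(end axes) [ 0.0182 -0.0045  0.0762]
[ 39.   4.  85. -47.  72. -17.] 0.0
[ 38.   4.  87. -47.  70. -16.] 0.0
[ 37.   5.  88. -48.  68. -15.] 0.0
[ 36.   5.  90. -48.  65. -15.] 0.0
[ 34.   6.  91. -49.  63. -14.] 0.0
[ 33.   7.  92. -49.  61. -13.] 0.0
[ 33.   7.  92. -49.  61. -13.] 0.0
[ 31.   9.  95. -51.  57. -11.] 0.0
[ 29.  11.  97. -53.  53.  -8.] 0.0
[ 28.  13.  99. -55.  49.  -5.] 0.0
[ 26.  15. 100. -58.  46.  -2.] 0.0
[ 24.  18. 102. -61.  43.   2.] 0.0
```

Call:
arm_command --deltas '[{"rx": 0.0862, "ry": -0.0286, "rz": 0.0783, "dx": 0, "dy": 0, "dz": 0, "fingers": 0.055}, {"rx": 0.0862, "ry": -0.0286, "rz": 0.0783, "dx": 0, "dy": 0, "dz": 0, "fingers": 0.055}, {"rx": 0.0862, "ry": -0.0286, "rz": 0.0783, "dx": 0, "dy": 0, "dz": 0, "fingers": 0.055}, {"rx": 0, "ry": 0, "rz": 0, "dx": 0.006, "dy": -0.0015, "dz": 0.025, "fingers": 0.055}, {"rx": 0, "ry": 0, "rz": 0, "dx": 0.006, "dy": -0.0015, "dz": 0.025, "fingers": 0.055}, {"rx": 0, "ry": 0, "rz": 0, "dx": 0.006, "dy": -0.0015, "dz": 0.025, "fingers": 0.055}, {"rx": 0, "ry": 0, "rz": 0, "dx": 0, "dy": 0, "dz": 0, "fingers": 0.055}]'

```text
time_s: 6.2
position: [0.4417, 0.2243, 0.3365]
tool_rot: [[-0.583, 0.449, 0.677], [0.286, 0.893, -0.346], [-0.761, -0.008, -0.649]]
ft_force: [-1.1, -0.2, 0.6]
grip_width: 0.055
gripper_force: 0.0
```

Run:
```python
from h import *
from go import *
log()
s_=env.get_image("scene");t_=env.get_image("top")
o=env.observe();R=np.array(o["tool_rot"]);p=np.array(o["position"])
step(pg,Rg)
for n,i in(("s",s_),("t",t_)):
    print(n,"tcp",proj(i,p).round(1),"grip est",proj(i,GRIP).round(1),[(np.round(r["location"],1).tolist(),round(r["p"],2)) for r in env.tip_of("chisel_18_grip",i)[:3]])
a=cv2.resize(s_["color"][120:210,170:260],None,fx=4.4,fy=4.4,interpolation=2);b=cv2.resize(t_["color"][155:245,150:240],None,fx=4.4,fy=4.4,interpolation=2)
cv2.imwrite("pics/pre.png",np.hstack([a,b]))
```

```text
t 6.2 q [ 33.    7.   92.5 -48.8  61.2 -13.4] p [0.4417 0.2243 0.3365] z [ 0.677 -0.346 -0.649] y [ 0.449  0.893 -0.008] w 0.05498671154368607 gf 0.0 ft [-1.1 -0.2  0.6]
rot [-0.0038 -0.0052  0.0011] shift(start axes) [0.0451 0.0008 0.1396] shift(end axes) [0.0459 0.0002 0.1393]
s tcp [191.5 134.5] grip est [209.4 160.9] [([206.4, 163.0], 0.48)]
t tcp [167.6 200.3] grip est [184.8 191.1] [([183.5, 189.1], 0.4)]
```

View pics/pre.png

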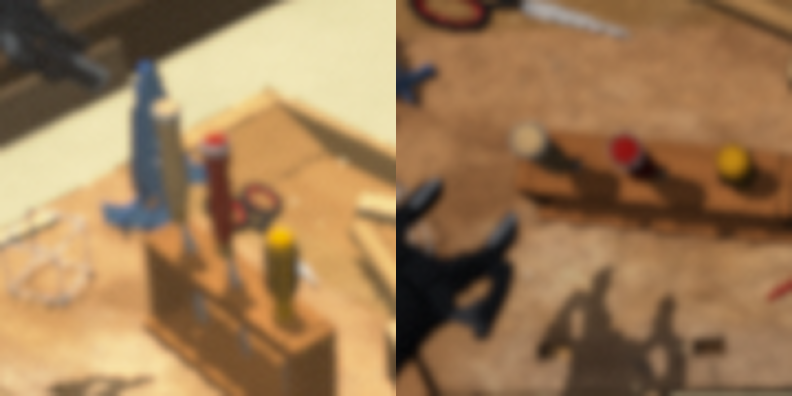

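The right half shows the fingertips at top px ~(158,198) and (176,207), aimed at the plain handle's top at (180.5,187). The TCP projection agrees with this, so I'm approaching.

Call:
arm_command --deltas '[{"rx": -0.004, "ry": -0.005, "rz": 0.001, "dx": 0.0057, "dy": 0, "dz": 0.0174, "fingers": 0.055}, {"rx": 0, "ry": 0, "rz": 0, "dx": 0.0057, "dy": 0, "dz": 0.0174, "fingers": 0.055}, {"rx": 0, "ry": 0, "rz": 0, "dx": 0.0057, "dy": 0, "dz": 0.0174, "fingers": 0.055}, {"rx": 0, "ry": 0, "rz": 0, "dx": 0.0057, "dy": 0, "dz": 0.0174, "fingers": 0.055}, {"rx": 0, "ry": 0, "rz": 0, "dx": 0.0057, "dy": 0, "dz": 0.0174, "fingers": 0.055}, {"rx": 0, "ry": 0, "rz": 0, "dx": 0.0057, "dy": 0, "dz": 0.0174, "fingers": 0.055}, {"rx": 0, "ry": 0, "rz": 0, "dx": 0.0057, "dy": 0, "dz": 0.0174, "fingers": 0.055}, {"rx": 0, "ry": 0, "rz": 0, "dx": 0.0057, "dy": 0, "dz": 0.0174, "fingers": 0.055}, {"rx": 0, "ry": 0, "rz": 0, "dx": 0, "dy": 0, "dz": 0, "fingers": 0.055}]'

```text
time_s: 7.3
position: [0.5109, 0.1909, 0.2139]
tool_rot: [[-0.577, 0.446, 0.685], [0.286, 0.895, -0.342], [-0.765, -0.001, -0.644]]
ft_force: [-0.1, 0.1, 0.5]
grip_width: 0.0553
gripper_force: 0.0
```

Run:
```python
from h import *
from go import *
log()
s_=env.get_image("scene");t_=env.get_image("top")
step(pg,Rg)
a=cv2.resize(s_["color"][120:210,170:260],None,fx=4.4,fy=4.4,interpolation=2);b=cv2.resize(t_["color"][155:245,150:240],None,fx=4.4,fy=4.4,interpolation=2)
cv2.imwrite("pics/at.png",np.hstack([a,b]))
```

```text
t 7.3 q [ 24.2  17.8 101.6 -61.4  42.4   1.6] p [0.5109 0.1909 0.2139] z [ 0.685 -0.342 -0.644] y [ 0.446  0.895 -0.001] w 0.055293490868394087 gf 0.0 ft [-0.1  0.1  0.5]
rot [0.0014 0.0006 0.0003] shift(start axes) [ 0.0004 -0.0002  0.0007] shift(end axes) [ 0.0004 -0.0002  0.0007]
```

View pics/at.png

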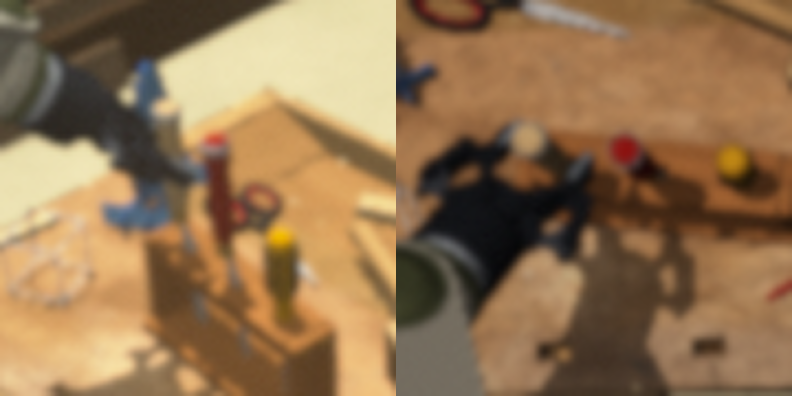

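The plain handle's top (crop ~(530,140)) sits between the fingertips (crop ~(495,135) and (580,170)), clear of the red handle. Closing now.

Call:
arm_command --deltas '[{"rx": 0, "ry": 0, "rz": 0, "dx": 0, "dy": 0, "dz": 0, "fingers": 0.03}, {"rx": 0, "ry": 0, "rz": 0, "dx": 0, "dy": 0, "dz": 0, "fingers": 0.03}, {"rx": 0, "ry": 0, "rz": 0, "dx": 0, "dy": 0, "dz": 0, "fingers": 0.028}, {"rx": 0, "ry": 0, "rz": 0, "dx": 0, "dy": 0, "dz": 0, "fingers": 0.015}, {"rx": 0, "ry": 0, "rz": 0, "dx": 0, "dy": 0, "dz": 0, "fingers": 0.015}, {"rx": 0, "ry": 0, "rz": 0, "dx": 0, "dy": 0, "dz": 0, "fingers": 0.015}, {"rx": 0, "ry": 0, "rz": 0, "dx": 0, "dy": 0, "dz": 0, "fingers": 0.015}]' --squeeze 70

```text
time_s: 8.1
position: [0.5112, 0.1917, 0.2154]
tool_rot: [[-0.575, 0.444, 0.687], [0.287, 0.896, -0.339], [-0.767, 0.002, -0.642]]
ft_force: [0.1, 5.9, 4.6]
grip_width: 0.0253
gripper_force: 68.5
```

Run:
```python
from h import *
from go import *
o=log()
step(np.array(o["position"])+[0,0,.14],np.array(o["tool_rot"]))
```

```text
t 8.1 q [ 24.2  17.7 101.5 -61.4  42.3   1.6] p [0.5112 0.1917 0.2154] z [ 0.687 -0.339 -0.642] y [0.444 0.896 0.002] w 0.025306892403865605 gf 68.49068641662598 ft [0.1 5.9 4.6]
rot [0. 0. 0.] shift(start axes) [-0.1073  0.0003 -0.0899] shift(end axes) [-0.1073  0.0003 -0.0899]
```

Call:
arm_command --deltas '[{"rx": 0, "ry": 0, "rz": 0, "dx": 0, "dy": 0.001, "dz": 0, "fingers": 0.015}, {"rx": 0, "ry": 0, "rz": 0, "dx": -0.0096, "dy": 0, "dz": -0.008, "fingers": 0.015}, {"rx": 0, "ry": 0, "rz": 0, "dx": -0.0096, "dy": 0, "dz": -0.008, "fingers": 0.015}, {"rx": 0, "ry": 0, "rz": 0, "dx": -0.0096, "dy": 0, "dz": -0.008, "fingers": 0.015}, {"rx": 0, "ry": 0, "rz": 0, "dx": -0.0096, "dy": 0, "dz": -0.008, "fingers": 0.015}, {"rx": 0, "ry": 0, "rz": 0, "dx": -0.0096, "dy": 0, "dz": -0.008, "fingers": 0.015}]'

```text
time_s: 8.7
position: [0.5105, 0.1913, 0.276]
tool_rot: [[-0.578, 0.446, 0.683], [0.287, 0.895, -0.342], [-0.764, -0.002, -0.645]]
ft_force: [0.4, 1.3, -2.8]
grip_width: 0.0255
gripper_force: 68.4
```

```bash
python3 -c "from h import *;log()"
```

```text
t 8.7 q [ 24.2  13.1  95.8 -52.5  48.3 -10.8] p [0.5105 0.1913 0.276 ] z [ 0.683 -0.342 -0.645] y [ 0.446  0.895 -0.002] w 0.025533561241253385 gf 68.42231154441833 ft [ 0.4  1.3 -2.8]
```

Coming up cleanly. I'll carry on another 90 mm, then look.

Call:
arm_command --deltas '[{"rx": 0, "ry": 0, "rz": 0, "dx": -0.0096, "dy": 0, "dz": -0.008, "fingers": 0.015}, {"rx": 0, "ry": 0, "rz": 0, "dx": -0.0096, "dy": 0, "dz": -0.008, "fingers": 0.015}, {"rx": 0, "ry": 0, "rz": 0, "dx": -0.0096, "dy": 0, "dz": -0.008, "fingers": 0.015}, {"rx": 0, "ry": 0, "rz": 0, "dx": -0.0096, "dy": 0, "dz": -0.008, "fingers": 0.015}, {"rx": 0, "ry": 0, "rz": 0, "dx": -0.0096, "dy": 0, "dz": -0.008, "fingers": 0.015}, {"rx": 0, "ry": 0, "rz": 0, "dx": -0.0096, "dy": 0, "dz": -0.008, "fingers": 0.015}, {"rx": 0, "ry": 0, "rz": 0, "dx": -0.0096, "dy": 0, "dz": -0.008, "fingers": 0.015}, {"rx": 0, "ry": 0, "rz": 0, "dx": 0, "dy": 0, "dz": 0, "fingers": 0.015}]'

```text
time_s: 9.5
position: [0.5116, 0.1914, 0.3655]
tool_rot: [[-0.575, 0.446, 0.686], [0.287, 0.895, -0.342], [-0.766, 0.0, -0.643]]
ft_force: [0.7, 0.2, -2.7]
grip_width: 0.025
gripper_force: 68.4
```

Run:
```python
from h import *
from go import *
o=log()
R=np.array(o["tool_rot"]);p=np.array(o["position"])
s_=env.get_image("scene");t_=env.get_image("top")
a=cv2.resize(s_["color"][105:205,170:270],None,fx=4,fy=4,interpolation=2);b=cv2.resize(t_["color"][155:255,150:250],None,fx=4,fy=4,interpolation=2)
cv2.imwrite("pics/lift.png",np.hstack([a,b]))
lift=p[2]-.2154
E_=np.array([GRIP[0],GRIP[1],.014+lift]);print("edge exp",proj(s_,E_).round(1),[(np.round(r["location"],1).tolist(),round(r["p"],2)) for r in env.tip_of("chisel_18_edge",s_)[:2]])
# path plan: via = tilt so that tool is near vertical, mid position, then final.
Rm=(RC1@RC0.T@R); 
via_p=np.array([.42,0.0,.36])
q=np.array(o["q"])
# rotation A: about tool axes to point straight down keeping y horizontal
zdown=np.array([0,0,-1.]);y=np.cross([0,0,1.],R[:,2]);y/=np.linalg.norm(y)
az=np.degrees(np.arctan2(y[1],y[0]));print("az y",az)
final_R=Rm;qf,e=ik(p1,final_R,np.array([-68,30,104,47,68,-10]));print("fin",qf.round(1),e)
A=np.c_[np.cross(y,zdown),y,zdown]
step(p,A)
B=final_R; print("A->final rotvec(A axes)",Ro.from_matrix(A.T@B).as_rotvec().round(3),"euler zyx",Ro.from_matrix(A.T@B).as_euler("ZYX",degrees=True).round(2))
```

```text
t 9.5 q [ 24.2   8.4  86.1 -44.5  57.7 -24.1] p [0.5116 0.1914 0.3655] z [ 0.686 -0.342 -0.643] y [0.446 0.895 0.   ] w 0.025043875443781522 gf 68.44297170639038 ft [ 0.7  0.2 -2.7]
edge exp [210.  167.7] [([211.0, 164.8], 0.7)]
az y 63.5237617915384
fin [-68.7  29.1 104.2  47.1  67.5 -10.3] 2.609024107869118e-13
rot [-1.500e-03  8.708e-01  7.000e-04] shift(start axes) [-0.0017  0.0001 -0.0011] shift(end axes) [-0.0003  0.0001 -0.002 ]
A->final rotvec(A axes) [-0.722  0.721  2.437] euler zyx [157.74  37.15  25.4 ]
```

View pics/lift.png

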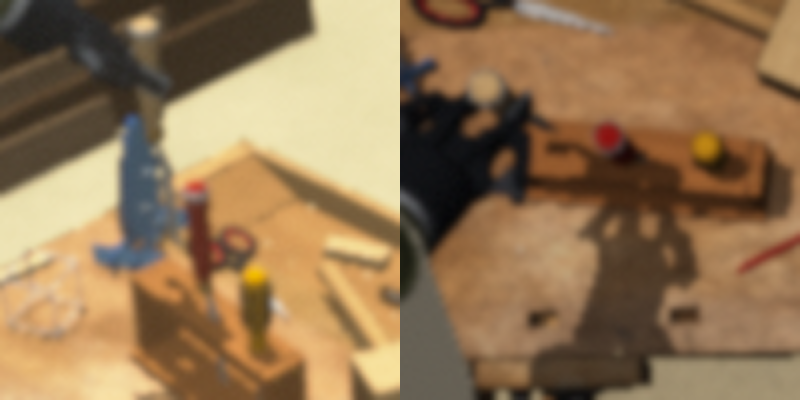

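Both views show the chisel drawn out clear, upright in the fingers, with the edge about 16 cm above the bench. The red handle and the screwdriver are undisturbed. Next I'll check the turning path.

```bash
cat > path.py <<'E'
from go import *
from h import env
from scipy.spatial.transform import Slerp
o=env.observe();R=np.array(o["tool_rot"]);p=np.array(o["position"])
A=R@Ry(np.degrees(.871));Y=A@Rz(157.7);B=RC1@RC0.T@R
W=[(p,R),([.43,.17,.40],A),([.42,-.15,.40],A),([.42,-.15,.40],Y),(p1+[0,0,.15],B),(p1,B)]
q=np.array(o["q"])
def run(W,q):
  for (a,Ra),(b,Rb) in zip(W,W[1:]):
    a,b=np.array(a),np.array(b);n=12;w=Ro.from_matrix(Ra.T@Rb).as_rotvec()
    if np.linalg.norm(w)>2.7 : print("big")
    mx=0;lo=q*1;hi=q*1;er=0
    for k in range(1,n+1):
        q2,e=ik(a+(b-a)*k/n,Ra@Ro.from_rotvec(w*k/n).as_matrix(),q);mx=max(mx,np.abs(q2-q).max());q=q2;er=max(er,e);lo=np.minimum(lo,q);hi=np.maximum(hi,q)
    print("w",w.round(3),"dA",(Ra.T@(b-a)).round(4),"dB",(Rb.T@(b-a)).round(4),"q",q.round(),"maxstep",mx.round(1),"err",round(er,5),"J4",lo[3].round(),hi[3].round(),"J5min",lo[4].round(),"J6",lo[5].round(),hi[5].round())
if __name__=="__main__": run(W,q)
E
python3 path.py
```

```text
w [-0.     0.871  0.   ] dA [ 0.0129 -0.0554 -0.0719] dB [ 0.0633 -0.0554 -0.0365] q [  7.   9.  65.  -0. 106. -57.] maxstep 5.8 err 0.0 J4 -45.0 -0.0 J5min 58.0 J6 -57.0 -24.0
w [0. 0. 0.] dA [-0.1337 -0.2909  0.0004] dB [-0.1337 -0.2909  0.0004] q [-35.   7.  68.  -0. 105. -98.] maxstep 3.7 err 0.0 J4 -0.0 -0.0 J5min 105.0 J6 -98.0 -57.0
big
w [-0.     0.     2.752] dA [0. 0. 0.] dB [0. 0. 0.] q [-35.   7.  68.  -0. 105.  59.] maxstep 13.1 err 0.0 J4 -0.0 -0.0 J5min 105.0 J6 -98.0 59.0
w [ 0.429  0.641 -0.144] dA [0.0084 0.1223 0.1516] dB [-0.0852  0.1645  0.0607] q [-69.  16.  93.  43.  85.   7.] maxstep 4.9 err 0.0 J4 -0.0 43.0 J5min 85.0 J6 7.0 59.0
w [0. 0. 0.] dA [-0.0909  0.0512  0.1078] dB [-0.0909  0.0512  0.1078] q [-69.  29. 104.  47.  68. -10.] maxstep 1.6 err 0.0 J4 43.0 47.0 J5min 68.0 J6 -10.0 7.0
```

Call:
arm_command --deltas '[{"rx": 0, "ry": 0, "rz": 0, "dx": 0.0043, "dy": -0.0185, "dz": -0.024, "fingers": 0.015}, {"rx": 0, "ry": 0, "rz": 0, "dx": 0.0043, "dy": -0.0185, "dz": -0.024, "fingers": 0.015}, {"rx": 0, "ry": 0, "rz": 0, "dx": 0.0043, "dy": -0.0185, "dz": -0.024, "fingers": 0.015}, {"rx": 0, "ry": 0.109, "rz": 0, "dx": 0, "dy": 0, "dz": 0, "fingers": 0.015}, {"rx": 0, "ry": 0.109, "rz": 0, "dx": 0, "dy": 0, "dz": 0, "fingers": 0.015}, {"rx": 0, "ry": 0.109, "rz": 0, "dx": 0, "dy": 0, "dz": 0, "fingers": 0.015}, {"rx": 0, "ry": 0.109, "rz": 0, "dx": 0, "dy": 0, "dz": 0, "fingers": 0.015}, {"rx": 0, "ry": 0.109, "rz": 0, "dx": 0, "dy": 0, "dz": 0, "fingers": 0.015}, {"rx": 0, "ry": 0.109, "rz": 0, "dx": 0, "dy": 0, "dz": 0, "fingers": 0.015}, {"rx": 0, "ry": 0.109, "rz": 0, "dx": 0, "dy": 0, "dz": 0, "fingers": 0.015}, {"rx": 0, "ry": 0.109, "rz": 0, "dx": 0, "dy": 0, "dz": 0, "fingers": 0.015}]'

```text
time_s: 10.75
position: [0.4301, 0.1699, 0.4006]
tool_rot: [[-0.895, 0.446, -0.004], [0.446, 0.895, 0.001], [0.005, -0.001, -1.0]]
ft_force: [0.9, 0.3, -2.8]
grip_width: 0.0254
gripper_force: 68.8
```

Call:
arm_command --deltas '[{"rx": 0, "ry": 0, "rz": 0, "dx": -0.0134, "dy": -0.0291, "dz": 0, "fingers": 0.015}, {"rx": 0, "ry": 0, "rz": 0, "dx": -0.0134, "dy": -0.0291, "dz": 0, "fingers": 0.015}, {"rx": 0, "ry": 0, "rz": 0, "dx": -0.0134, "dy": -0.0291, "dz": 0, "fingers": 0.015}, {"rx": 0, "ry": 0, "rz": 0, "dx": -0.0134, "dy": -0.0291, "dz": 0, "fingers": 0.015}, {"rx": 0, "ry": 0, "rz": 0, "dx": -0.0134, "dy": -0.0291, "dz": 0, "fingers": 0.015}, {"rx": 0, "ry": 0, "rz": 0, "dx": -0.0134, "dy": -0.0291, "dz": 0, "fingers": 0.015}, {"rx": 0, "ry": 0, "rz": 0, "dx": -0.0134, "dy": -0.0291, "dz": 0, "fingers": 0.015}, {"rx": 0, "ry": 0, "rz": 0, "dx": -0.0134, "dy": -0.0291, "dz": 0, "fingers": 0.015}, {"rx": 0, "ry": 0, "rz": 0, "dx": -0.0134, "dy": -0.0291, "dz": 0, "fingers": 0.015}, {"rx": 0, "ry": 0, "rz": 0, "dx": -0.0134, "dy": -0.0291, "dz": 0, "fingers": 0.015}]'

```text
time_s: 11.75
position: [0.42, -0.1515, 0.4003]
tool_rot: [[-0.895, 0.446, -0.001], [0.446, 0.895, 0.0], [0.001, -0.0, -1.0]]
ft_force: [1.0, -0.5, -1.8]
grip_width: 0.0246
gripper_force: 69.0
```

Call:
arm_command --deltas '[{"rx": 0, "ry": 0, "rz": 0.115, "dx": 0, "dy": 0, "dz": 0, "fingers": 0.015}, {"rx": 0, "ry": 0, "rz": 0.115, "dx": 0, "dy": 0, "dz": 0, "fingers": 0.015}, {"rx": 0, "ry": 0, "rz": 0.115, "dx": 0, "dy": 0, "dz": 0, "fingers": 0.015}, {"rx": 0, "ry": 0, "rz": 0.115, "dx": 0, "dy": 0, "dz": 0, "fingers": 0.015}, {"rx": 0, "ry": 0, "rz": 0.115, "dx": 0, "dy": 0, "dz": 0, "fingers": 0.015}, {"rx": 0, "ry": 0, "rz": 0.115, "dx": 0, "dy": 0, "dz": 0, "fingers": 0.015}, {"rx": 0, "ry": 0, "rz": 0.115, "dx": 0, "dy": 0, "dz": 0, "fingers": 0.015}, {"rx": 0, "ry": 0, "rz": 0.115, "dx": 0, "dy": 0, "dz": 0, "fingers": 0.015}, {"rx": 0, "ry": 0, "rz": 0.115, "dx": 0, "dy": 0, "dz": 0, "fingers": 0.015}, {"rx": 0, "ry": 0, "rz": 0.115, "dx": 0, "dy": 0, "dz": 0, "fingers": 0.015}, {"rx": 0, "ry": 0, "rz": 0.115, "dx": 0, "dy": 0, "dz": 0, "fingers": 0.015}, {"rx": 0, "ry": 0, "rz": 0.115, "dx": 0, "dy": 0, "dz": 0, "fingers": 0.015}]'

```text
time_s: 12.95
position: [0.4203, -0.1502, 0.4002]
tool_rot: [[0.273, 0.962, -0.002], [0.962, -0.273, 0.0], [-0.0, -0.002, -1.0]]
ft_force: [0.2, 0.9, -2.0]
grip_width: 0.0251
gripper_force: 68.8
```

Call:
arm_command --deltas '[{"rx": 0, "ry": 0, "rz": 0.115, "dx": 0, "dy": 0, "dz": 0, "fingers": 0.015}, {"rx": 0, "ry": 0, "rz": 0.115, "dx": 0, "dy": 0, "dz": 0, "fingers": 0.015}, {"rx": 0, "ry": 0, "rz": 0.115, "dx": 0, "dy": 0, "dz": 0, "fingers": 0.015}, {"rx": 0, "ry": 0, "rz": 0.115, "dx": 0, "dy": 0, "dz": 0, "fingers": 0.015}, {"rx": 0, "ry": 0, "rz": 0.115, "dx": 0, "dy": 0, "dz": 0, "fingers": 0.015}, {"rx": 0, "ry": 0, "rz": 0.115, "dx": 0, "dy": 0, "dz": 0, "fingers": 0.015}, {"rx": 0, "ry": 0, "rz": 0.115, "dx": 0, "dy": 0, "dz": 0, "fingers": 0.015}, {"rx": 0, "ry": 0, "rz": 0.115, "dx": 0, "dy": 0, "dz": 0, "fingers": 0.015}, {"rx": 0, "ry": 0, "rz": 0.115, "dx": 0, "dy": 0, "dz": 0, "fingers": 0.015}, {"rx": 0, "ry": 0, "rz": 0.115, "dx": 0, "dy": 0, "dz": 0, "fingers": 0.015}, {"rx": 0, "ry": 0, "rz": 0.115, "dx": 0, "dy": 0, "dz": 0, "fingers": 0.015}, {"rx": 0, "ry": 0, "rz": 0.115, "dx": 0, "dy": 0, "dz": 0, "fingers": 0.015}]'

```text
time_s: 14.15
position: [0.4203, -0.1501, 0.4002]
tool_rot: [[0.996, -0.085, -0.002], [-0.085, -0.996, 0.0], [-0.002, -0.0, -1.0]]
ft_force: [-0.2, 0.1, -2.4]
grip_width: 0.0251
gripper_force: 68.8
```

Run:
```python
from h import *
from go import *
o=log()
Rgr=np.array([[-0.575,0.446,0.686],[0.287,0.895,-0.342],[-0.766,0,-0.643]])
U,_,V=np.linalg.svd(Rgr);Rgr=U@V
B=RC1@RC0.T@Rgr
step(p1+[0,0,.13],B)
```

```text
t 14.15 q [-34.9   7.   67.5  -0.  105.6  60. ] p [ 0.4203 -0.1501  0.4002] z [-0.002  0.    -1.   ] y [-0.085 -0.996 -0.   ] w 0.025121905798735935 gf 68.82446050643921 ft [-0.2  0.1 -2.4]
rot [ 0.4312  0.6369 -0.1554] shift(start axes) [0.0098 0.1223 0.1716] shift(end axes) [-0.0973  0.1713  0.0754]
```

Call:
arm_command --deltas '[{"rx": 0.0616, "ry": 0.091, "rz": -0.0222, "dx": 0, "dy": 0, "dz": 0, "fingers": 0.015}, {"rx": 0.0616, "ry": 0.091, "rz": -0.0222, "dx": 0, "dy": 0, "dz": 0, "fingers": 0.015}, {"rx": 0.0616, "ry": 0.091, "rz": -0.0222, "dx": 0, "dy": 0, "dz": 0, "fingers": 0.015}, {"rx": 0.0616, "ry": 0.091, "rz": -0.0222, "dx": 0, "dy": 0, "dz": 0, "fingers": 0.015}, {"rx": 0.0616, "ry": 0.091, "rz": -0.0222, "dx": 0, "dy": 0, "dz": 0, "fingers": 0.015}, {"rx": 0.0616, "ry": 0.091, "rz": -0.0222, "dx": 0, "dy": 0, "dz": 0, "fingers": 0.015}, {"rx": 0.0616, "ry": 0.091, "rz": -0.0222, "dx": 0, "dy": 0, "dz": 0, "fingers": 0.015}, {"rx": 0, "ry": 0, "rz": 0, "dx": 0, "dy": 0, "dz": 0, "fingers": 0.015}]'

```text
time_s: 14.95
position: [0.4195, -0.1509, 0.3991]
tool_rot: [[0.795, 0.193, 0.574], [-0.059, -0.918, 0.392], [0.603, -0.346, -0.719]]
ft_force: [-1.1, 0.3, -2.1]
grip_width: 0.0251
gripper_force: 69.2
```

Call:
arm_command --deltas '[{"rx": 0, "ry": 0, "rz": 0, "dx": -0.0139, "dy": 0.0245, "dz": 0.0108, "fingers": 0.015}, {"rx": 0, "ry": 0, "rz": 0, "dx": -0.0139, "dy": 0.0245, "dz": 0.0108, "fingers": 0.015}, {"rx": 0, "ry": 0, "rz": 0, "dx": -0.0139, "dy": 0.0245, "dz": 0.0108, "fingers": 0.015}, {"rx": 0, "ry": 0, "rz": 0, "dx": -0.0139, "dy": 0.0245, "dz": 0.0108, "fingers": 0.015}, {"rx": 0, "ry": 0, "rz": 0, "dx": -0.0139, "dy": 0.0245, "dz": 0.0108, "fingers": 0.015}, {"rx": 0, "ry": 0, "rz": 0, "dx": -0.0139, "dy": 0.0245, "dz": 0.0108, "fingers": 0.015}, {"rx": 0, "ry": 0, "rz": 0, "dx": -0.0139, "dy": 0.0245, "dz": 0.0108, "fingers": 0.015}, {"rx": 0, "ry": 0, "rz": 0, "dx": 0, "dy": 0, "dz": 0, "fingers": 0.015}]'

```text
time_s: 15.75
position: [0.4204, -0.2738, 0.2265]
tool_rot: [[0.797, 0.195, 0.571], [-0.056, -0.918, 0.392], [0.601, -0.345, -0.721]]
ft_force: [-0.4, 0.3, -1.2]
grip_width: 0.0249
gripper_force: 69.0
```

```bash
cat >> go.py <<'E'
Rgr=np.array([[-0.575,0.446,0.686],[0.287,0.895,-0.342],[-0.766,0,-0.643]])
_U,_,_V=np.linalg.svd(Rgr);Rgr=_U@_V
B=RC1@RC0.T@Rgr
E
cat > chk.py <<'E'
from h import *
from go import *
import sys
o=log();step(p1,B)
R=np.array(o["tool_rot"]);p=np.array(o["position"])
s_=env.get_image("scene");t_=env.get_image("top")
RC=R@Rgr.T@RC0;g=p-.0187*R[:,2]
e=g-RC[:,1]*(.185+gh);en=g+RC[:,1]*(.085-gh);print("chisel axes y",RC[:,1].round(3),"x",RC[:,0].round(3),"edge pred",e.round(4),"end",en.round(4))
for q,P in(("chisel_18_edge",e),("chisel_18_grip",g-RC[:,1]*gh),("board_wide_trench",TR)):
    L=[env.tip_of(q,i) for i in(s_,t_)]
    print(q,"pred",[proj(i,P).round(1).tolist() for i in(s_,t_)],[[(np.round(r["location"],1).tolist(),round(r["p"],2)) for r in l[:2]] for l in L])
    if all(L): print("  tri",tri(s_,L[0][0]["location"],t_,L[1][0]["location"]))
a=cv2.resize(s_["color"][160:270,260:370],None,fx=3.6,fy=3.6,interpolation=2);b=cv2.resize(t_["color"][130:240,240:350],None,fx=3.6,fy=3.6,interpolation=2)
cv2.imwrite(f"pics/{sys.argv[1]}.png",np.hstack([a,b]))
E
python3 chk.py fin1
```

```text
t 15.75 q [-68.6  17.8  94.7  42.9  82.5   5.1] p [ 0.4204 -0.2738  0.2265] z [ 0.571  0.392 -0.721] y [ 0.195 -0.918 -0.345] w 0.024941466984500085 gf 69.0404212474823 ft [-0.4  0.3 -1.2]
rot [-0.0047  0.0045  0.0007] shift(start axes) [-0.0778  0.043   0.092 ] shift(end axes) [-0.0782  0.0427  0.0919]
chisel axes y [-0.978 -0.209  0.003] x [ 0.209 -0.978 -0.003] edge pred [ 0.6179 -0.2365  0.2393] end [ 0.3539 -0.293   0.2401]
chisel_18_edge pred [[310.1, 181.2], [304.2, 152.5]] [[([311.2, 187.9], 0.57)], [([303.5, 152.8], 0.78), ([249.0, 213.4], 0.62)]]
  tri (array([ 0.62796699, -0.23838714,  0.20251632]), np.float64(0.0006671756963541297))
chisel_18_grip pred [[288.9, 208.8], [317.9, 202.3]] [[([342.7, 271.0], 0.35), ([261.4, 192.7], 0.17)], [([318.4, 200.1], 0.74)]]
  tri (array([ 0.54672861, -0.39046178, -0.10060076]), np.float64(0.15281837059359887))
board_wide_trench pred [[305.0, 223.5], [298.8, 167.8]] [[([304.6, 220.6], 0.9)], [([300.8, 164.1], 0.79)]]
  tri (array([ 0.62238574, -0.23824933,  0.03778428]), np.float64(0.015743633367416264))
```

View pics/fin1.png

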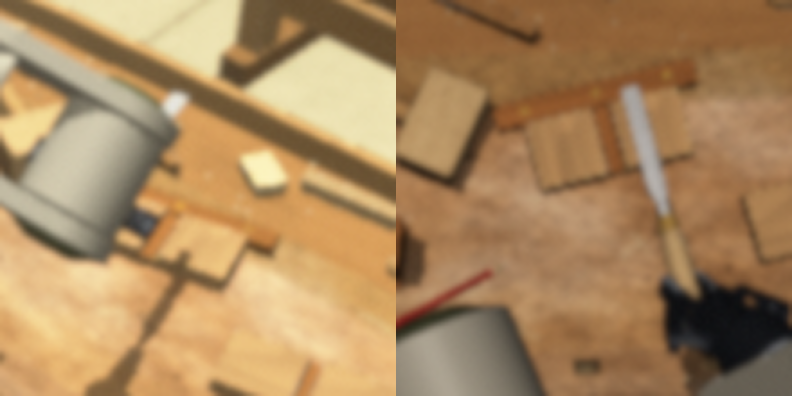

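In the top half the chisel is level, handle near, and parallel to the trench. The edge is at ~(305,154). In the scene view the tip (~(310,187)) is about 6 rows below the prediction, so the blade may hang lower than assumed. I'll measure the blade numerically.

```bash
cat > bl.py <<'E'
from h import *
def blade(im,box):
    x0,y0,x1,y1=box;c=im["color"][y0:y1,x0:x1].astype(int)
    m=((c.max(2)-c.min(2))<45)&(c.max(2)>120)
    n,l,st,ce=cv2.connectedComponentsWithStats(m.astype(np.uint8))
    k=1+np.argmax(st[1:,4]);ys,xs=np.nonzero(l==k);P=np.c_[xs+x0,ys+y0].astype(float)
    mu=P.mean(0);d=np.linalg.svd(P-mu,full_matrices=False)[2][0];d*=np.sign(-d[1])
    s=(P-mu)@d
    return mu,d,mu+d*s.max(),mu+d*s.min(),len(P)
if __name__=="__main__":
    s=env.get_image("scene");t=env.get_image("top")
    A=blade(s,(303,180,318,195));T=blade(t,(295,145,325,195))
    for n,r in(("s",A),("t",T)): print(n,[np.round(x,2).tolist() for x in r[:4]],r[4])
    print("tip tri",tri(s,A[2],t,T[2]))
    np.set_printoptions(linewidth=250)
    print(s["color"][180:195,303:318].max(2));print((s["color"][180:195,303:318].max(2).astype(int)-s["color"][180:195,303:318].min(2)))
E
python3 bl.py
```

```text
s [[307.05, 187.92], [0.63, -0.78], [310.91, 183.12], [302.49, 193.59]] 59
t [[309.06, 170.79], [-0.27, -0.96], [304.21, 153.22], [314.01, 188.72]] 190
tip tri (array([ 0.6191741 , -0.23856074,  0.23013839]), np.float64(0.003044617712290745))
[[112 113 113 113 119 127 141 161 183 203 218 226 232 235 235]
 [113 113 113 112 111 114 117 126 141 160 182 203 221 229 233]
 [120 117 112 113 114 114 114 114 117 124 139 160 184 204 220]
 [145 130 121 119 126 132 130 122 116 115 117 124 140 161 182]
 [179 163 150 145 160 172 171 157 141 125 114 111 115 126 139]
 [195 194 187 188 200 212 212 200 176 143 119 111 110 110 116]
 [187 203 213 219 223 228 226 217 187 146 119 112 109 109 110]
 [167 196 219 227 230 230 227 213 183 149 121 113 110 109 109]
 [151 180 214 228 231 229 223 212 193 168 146 131 118 112 112]
 [144 165 204 225 228 225 220 216 208 197 182 163 145 129 119]
 [143 154 186 211 216 215 216 217 215 212 208 197 181 164 145]
 [141 141 159 176 187 199 210 215 217 218 216 214 208 197 182]
 [136 130 132 138 153 180 202 213 217 217 219 219 218 215 207]
 [132 122 118 115 125 157 190 209 215 
[... 334 characters left out ...]
2  93]
 [ 98  87  71  49  34  29  29  32  36  43  51  55  58  64  73]
 [109 103  82  50  28  21  21  23  27  35  48  53  55  56  58]
 [ 97  96  72  41  18  12  12  21  27  36  48  53  56  55  55]
 [ 71  69  47  23  11  10  15  30  42  51  56  55  55  55  53]
 [ 45  42  29  14  10  15  32  56  76  82  77  68  60  57  56]
 [ 30  26  19  13  13  29  55  87 107 109 102  91  78  70  62]
 [ 25  22  18  17  25  48  81 108 119 121 118 111 102  91  80]
 [ 24  21  19  20  35  69 101 119 123 123 124 122 117 112 102]
 [ 24  23  21  22  43  79 107 120 123 124 123 125 125 123 118]
 [ 23  22  21  23  37  68  94 111 120 123 126 125 123 124 124]
 [ 24  22  20  21  28  51  81 104 118 122 124 124 123 124 125]]
```

Run:
```python
from go import *
from h import env
o=env.observe();q=np.array(o["q"]);R=np.array(o["tool_rot"]);p=np.array(o["position"])
for k in range(1,11):
    q2,e=ik(p,Rz(-7*k)@R,q);print(-7*k,q2.round(),np.abs(q2-q).max().round(1),round(e,5));q=q2
```

```text
-7 [-69.  15.  98.  45.  78.   9.] 5.0 0.0
-14 [-69.  13. 101.  47.  72.  12.] 5.2 0.0
-21 [-69.  11. 104.  48.  67.  17.] 5.4 0.0
-28 [-68.  10. 106.  50.  61.  21.] 5.7 0.0
-35 [-67.   8. 108.  51.  55.  26.] 6.0 0.0
-42 [-65.   6. 110.  51.  49.  32.] 6.3 0.0
-49 [-63.   5. 112.  50.  42.  39.] 7.2 0.0
-56 [-60.   4. 113.  47.  36.  48.] 9.1 0.0
-63 [-57.   4. 113.  42.  29.  61.] 12.3 0.0
-70 [-53.   4. 113.  31.  23.  78.] 17.8 0.0
```

Call:
arm_command --deltas '[{"rx": -0.0733, "ry": 0.0421, "rz": 0.088, "dx": 0, "dy": 0, "dz": 0, "fingers": 0.015}, {"rx": -0.0733, "ry": 0.0421, "rz": 0.088, "dx": 0, "dy": 0, "dz": 0, "fingers": 0.015}, {"rx": -0.0733, "ry": 0.0421, "rz": 0.088, "dx": 0, "dy": 0, "dz": 0, "fingers": 0.015}, {"rx": -0.0733, "ry": 0.0421, "rz": 0.088, "dx": 0, "dy": 0, "dz": 0, "fingers": 0.015}, {"rx": -0.0733, "ry": 0.0421, "rz": 0.088, "dx": 0, "dy": 0, "dz": 0, "fingers": 0.015}, {"rx": -0.0733, "ry": 0.0421, "rz": 0.088, "dx": 0, "dy": 0, "dz": 0, "fingers": 0.015}, {"rx": -0.0733, "ry": 0.0421, "rz": 0.088, "dx": 0, "dy": 0, "dz": 0, "fingers": 0.015}, {"rx": 0, "ry": 0, "rz": 0, "dx": 0, "dy": 0, "dz": 0, "fingers": 0.015}]'

```text
time_s: 17.05
position: [0.4206, -0.2709, 0.2295]
tool_rot: [[0.479, -0.561, 0.676], [-0.636, -0.752, -0.174], [0.605, -0.346, -0.717]]
ft_force: [0.4, -0.1, -1.7]
grip_width: 0.0255
gripper_force: 69.3
```

```bash
cat > yawchk.py <<'E'
from h import *
from go import *
np.set_printoptions(precision=4,suppress=True)
o=log();R=np.array(o["tool_rot"]);p=np.array(o["position"])
s_=env.get_image("scene");t_=env.get_image("top")
RC=R@Rgr.T@RC0;g=p-.0187*R[:,2];yc=RC[:,1]
for n,d in(("edge",.185+gh),("ferr",.033+gh),("grip",gh),("end",gh-.085)):
    P=g-yc*d;print(n,P.round(4),proj(s_,P).round(1),proj(t_,P).round(1))
print([[(np.round(r["location"],1).tolist(),round(r["p"],2)) for r in env.tip_of("chisel_18_edge",i)[:2]] for i in(s_,t_)])
e=[proj(i,g-yc*.1).astype(int) for i in(s_,t_)];print(e)
C=[cv2.resize(i["color"][c[1]-40:c[1]+40,c[0]-40:c[0]+40],None,fx=5,fy=5,interpolation=2) for i,c in zip((s_,t_),e)]
cv2.imwrite("pics/yaw.png",np.hstack(C))
cv2.imwrite("pics/yaw_s.png",s_["color"]);cv2.imwrite("pics/yaw_t.png",t_["color"])
E
python3 yawchk.py
```

```text
t 17.05 q [-63.1   5.1 111.9  50.7  42.6  38.7] p [ 0.4206 -0.2709  0.2295] z [ 0.676 -0.174 -0.717] y [-0.561 -0.752 -0.346] w 0.025513222975401133 gf 69.2874026298523 ft [ 0.4 -0.1 -1.7]
edge [ 0.5786 -0.3952  0.2436] [341.1 203.2] [350.  161.6]
ferr [ 0.4568 -0.3042  0.2431] [299.2 208.9] [326.1 196.3]
grip [ 0.4304 -0.2844  0.243 ] [289.9 210.2] [320.8 204. ]
end [ 0.3623 -0.2336  0.2427] [265.6 213.5] [307.1 224. ]
[[([340.7, 210.7], 0.56), ([223.5, 174.9], 0.24)], [([347.7, 161.9], 0.59)]]
[array([310, 207]), array([332, 187])]
```

View pics/yaw.png

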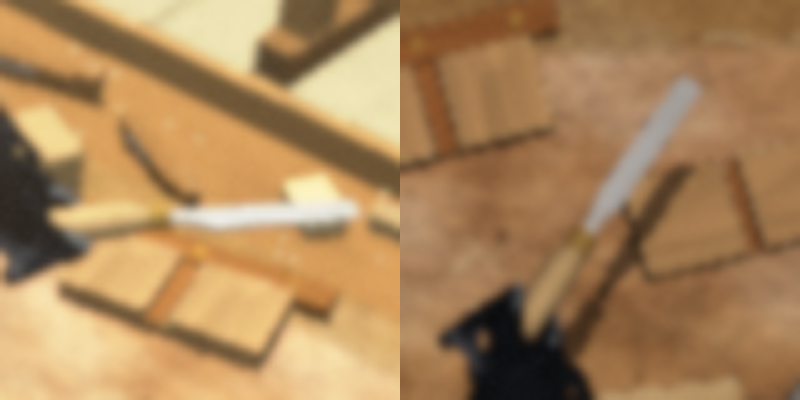

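The view shows the chisel clearly. In the scene half the edge is at (341.3,208.9) and the ferrule at (302.9,209.3). In the top half the edge is at (350,164) and the ferrule at (328,194.6). The nose droops relative to the prediction, so I'll quantify that.

```bash
cat > meas.py <<'E'
from h import *
from go import *
from bl import blade
np.set_printoptions(precision=4,suppress=True)
def measure(s_,t_,boxs,boxt):
    A,T=blade(s_,boxs),blade(t_,boxt)
    for r in(A,T): print([np.round(x,1).tolist() for x in r[:4]],r[4])
    # axis from planes through both image lines
    def n(i,r): return np.cross(ray(i,r[0]+10*r[1])[1],ray(i,r[0]-10*r[1])[1])
    d=np.cross(n(s_,A),n(t_,T));d/=np.linalg.norm(d)
    tip,err=tri(s_,A[2],t_,T[2]);return d,tip,err
E
python3 - <<'E'
from meas import *
s_=env.get_image("scene");t_=env.get_image("top")
o=env.observe();R=np.array(o["tool_rot"]);p=np.array(o["position"]);RC=R@Rgr.T@RC0
h=lambda u,v,o:((u+.5)/5-.5+o[0],(v+.5)/5-.5+o[1])
S,T=(270,167),(292,147)
e,x=tri(s_,h(357,210,S),t_,h(690,83,T));f,y=tri(s_,h(172,214,S),t_,h(586,232,T))
print("edge",e,x,"blade root",f,y,"dir",(e-f)/np.linalg.norm(e-f),"len",np.linalg.norm(e-f),"pred dir",-RC[:,1])
print(measure(s_,t_,(304,200,345,218),(322,155,356,200)))
E
```

```text
edge [ 0.456  -0.5301  0.4175] 0.1651658691150944 blade root [ 0.366  -0.4622  0.4279] 0.15809121643018575 dir [ 0.7948 -0.6    -0.0913] len 0.11322250077226836 pred dir [ 0.8007 -0.599   0.0032]
[[324.7, 209.8], [1.0, -0.0], [341.0, 209.1], [306.0, 210.6]] 149
[[340.7, 177.1], [0.6, -0.8], [350.3, 163.2], [330.3, 192.2]] 187
(array([-0.7921,  0.5997,  0.1138]), array([ 0.5778, -0.4006,  0.2204]), np.float64(0.002326764874131673))
```

```bash
cat >> go.py <<'E'
W=Ro.from_rotvec(np.radians(6.4)*np.cross(t,Z)).as_matrix()
B2=W@B;p2=TR+[0,0,.09]-t*(.185+gh)+.0187*B2[:,2]
E
python3 - <<'E'
from go import *
from h import env
step(p2+[0,0,.05],B2)
o=env.observe();q=np.array(o["q"]);R=np.array(o["tool_rot"]);p=np.array(o["position"])
w=Ro.from_matrix(R.T@B2).as_rotvec();mx=0
for k in range(1,8):
    a,e=ik(p,R@Ro.from_rotvec(w*k/7).as_matrix(),q);mx=max(mx,abs(a-q).max());q=a
print(q.round(),mx,e)
for k in range(1,8):
    q,e=ik(p+(p2-p)*k/7,B2,q)
print(q.round(),e)
E
```

```text
rot [ 0.568  -0.1958 -0.6076] shift(start axes) [-0.0486  0.0266  0.0567] shift(end axes) [-0.0543  0.026   0.0515]
[-71.  18.  98.  49.  83.  -1.] 8.702640453034771 3.7177996792259194e-10
[-71.  31. 106.  53.  69. -18.] 2.2479240691097857e-11
```

Call:
arm_command --deltas '[{"rx": 0.071, "ry": -0.0245, "rz": -0.076, "dx": 0, "dy": 0, "dz": 0, "fingers": 0.015}, {"rx": 0.071, "ry": -0.0245, "rz": -0.076, "dx": 0, "dy": 0, "dz": 0, "fingers": 0.015}, {"rx": 0.071, "ry": -0.0245, "rz": -0.076, "dx": 0, "dy": 0, "dz": 0, "fingers": 0.015}, {"rx": 0.071, "ry": -0.0245, "rz": -0.076, "dx": 0, "dy": 0, "dz": 0, "fingers": 0.015}, {"rx": 0.071, "ry": -0.0245, "rz": -0.076, "dx": 0, "dy": 0, "dz": 0, "fingers": 0.015}, {"rx": 0.071, "ry": -0.0245, "rz": -0.076, "dx": 0, "dy": 0, "dz": 0, "fingers": 0.015}, {"rx": 0.071, "ry": -0.0245, "rz": -0.076, "dx": 0, "dy": 0, "dz": 0, "fingers": 0.015}, {"rx": 0.071, "ry": -0.0245, "rz": -0.076, "dx": 0, "dy": 0, "dz": 0, "fingers": 0.015}, {"rx": 0, "ry": 0, "rz": 0, "dx": -0.018, "dy": 0.0087, "dz": 0.0172, "fingers": 0.015}, {"rx": 0, "ry": 0, "rz": 0, "dx": -0.018, "dy": 0.0087, "dz": 0.0172, "fingers": 0.015}, {"rx": 0, "ry": 0, "rz": 0, "dx": -0.018, "dy": 0.0087, "dz": 0.0172, "fingers": 0.015}, {"rx": 0, "ry": 0, "rz": 0, "dx": 0, "dy": 0, "dz": 0, "fingers": 0.015}]'

```text
time_s: 18.55
position: [0.4205, -0.2718, 0.148]
tool_rot: [[0.726, 0.228, 0.649], [-0.077, -0.911, 0.406], [0.684, -0.344, -0.643]]
ft_force: [-0.2, 0.5, -0.9]
grip_width: 0.025
gripper_force: 69.1
```

```bash
cat > f.py <<'E'
from meas import *
import sys
o=log();step(p2,B2);R=np.array(o["tool_rot"]);p=np.array(o["position"])
g=p-.0187*R[:,2];tip=g+t*(.185+gh);d=(R@B2.T@t);print("tip pred",g+d*(.185+gh),"dir",d)
s_=env.get_image("scene");t_=env.get_image("top")
e=g+d*(.185+gh);a=proj(s_,e);b=proj(t_,e);print("pred px",a,b)
for n,i in(("s",s_),("t",t_)): print(n,[(np.round(r["location"],1).tolist(),round(r["p"],2)) for r in env.tip_of("chisel_18_edge",i)[:2]])
bx=lambda c,l,u,r,dn:(int(c[0])-l,int(c[1])-u,int(c[0])+r,int(c[1])+dn)
try:
    T=blade(t_,bx(b,12,10,16,42));print("top blade",[np.round(x,1).tolist() for x in T[:4]],T[4])
    m=T[0];zz=e[2];P=[atz(t_,T[2],zz),atz(t_,T[3],zz)];print("in plane",P,"az",np.degrees(np.arctan2(*(P[0]-P[1])[1::-1])))
except Exception as x: print(x)
np.set_printoptions(linewidth=250)
c=a.round().astype(int);w=s_["color"][c[1]-8:c[1]+9,c[0]-10:c[0]+11].astype(int);print(c);print(w.max(2)-w.min(2))
C=[cv2.resize(i["color"][q[1]-30:q[1]+50,q[0]-40:q[0]+40],None,fx=5,fy=5,interpolation=2) for i,q in zip((s_,t_),(a.astype(int),b.astype(int)))]
cv2.imwrite(f"pics/{sys.argv[1]}.png",np.hstack(C))
E
python3 f.py f1
```

```text
t 18.55 q [-71.1  25.5 103.7  50.8  74.2 -11.6] p [ 0.4205 -0.2718  0.148 ] z [ 0.649  0.406 -0.643] y [ 0.228 -0.911 -0.344] w 0.024985677471014864 gf 69.09714460372925 ft [-0.2  0.5 -0.9]
rot [-0.0027  0.0006 -0.0039] shift(start axes) [-0.0326  0.0172  0.0307] shift(end axes) [-0.0327  0.017   0.0308]
tip pred [ 0.6168 -0.2359  0.1598] dir [ 0.979  0.204 -0.001]
pred px [307.9033 197.6069] [301.8969 158.8298]
s [([287.2, 228.5], 0.58), ([307.7, 198.0], 0.49)]
t [([301.7, 157.7], 0.57)]
top blade [[307.2, 175.0], [-0.3, -1.0], [302.7, 157.8], [311.8, 193.0]] 199
in plane [array([ 0.6207, -0.2391,  0.1598]), array([ 0.485 , -0.2664,  0.1598])] az 11.401786280278799
[308 198]
[[122 125 125 125 122 121 120 123 125 126 126 124 125 124 123 120 112 105  93  80  71]
 [121 124 124 124 121 115 116 121 125 126 125 124 125 124 124 126 125 120 114 106  94]
 [119 122 125 125 121 118 119 122 123 125 124 123 124 124 124 126 125 125 124 121 113]
 [113 118 122 124 124 123 123 125 123 123 121 117 118 122 125 126 125 125 125 126 124]
 [106 116 119 121 124 126 126 125 125 122 117 111 115 119 125 125 1
[... 364 characters left out ...]
26]
 [ 65  55  77 100 108  90  56  25  12  11  13  34  69 104 122 124 125 124 124 124 124]
 [ 87  66  64  81  83  65  33  14   9  10  22  50  86 114 123 124 125 123 124 123 124]
 [106  82  61  54  49  35  15  11  10  15  40  75 105 121 124 125 124 123 121 121 122]
 [113  94  64  36  27  16  10  10  13  29  61  95 117 124 124 125 124 123 122 120 121]
 [117 100  67  34  18  10   8  11  21  50  82 104 120 124 124 125 123 122 120 121 122]
 [112  94  61  27  11   8   8  13  35  66  93 107 116 123 125 123 124 121 121 122 120]
 [102  72  38  15  10   8   9  22  40  65  84  94 110 121 124 124 123 122 121 121 122]
 [ 82  46  18  10   8   9  20  29  43  57  65  80 105 120 125 125 124 122 121 120 121]]
```

The edge now agrees with the prediction: scene (308,198), top (302.7,157.8). It is about 3 mm to the right of the trench's centre line, so I'll correct that while descending the last 48 mm.

Call:
arm_command --deltas '[{"rx": -0.0027, "ry": 0.0006, "rz": -0.0039, "dx": -0.0083, "dy": 0.0036, "dz": 0.0079, "fingers": 0.015}, {"rx": 0, "ry": 0, "rz": 0, "dx": -0.0083, "dy": 0.0036, "dz": 0.0079, "fingers": 0.015}, {"rx": 0, "ry": 0, "rz": 0, "dx": -0.0083, "dy": 0.0036, "dz": 0.0079, "fingers": 0.015}, {"rx": 0, "ry": 0, "rz": 0, "dx": -0.0083, "dy": 0.0036, "dz": 0.0079, "fingers": 0.015}, {"rx": 0, "ry": 0, "rz": 0, "dx": 0, "dy": 0, "dz": 0, "fingers": 0.015}, {"rx": 0, "ry": 0, "rz": 0, "dx": 0, "dy": 0, "dz": 0, "fingers": 0.015}]'

```text
time_s: 19.35
position: [0.4209, -0.2701, 0.1021]
tool_rot: [[0.723, 0.23, 0.651], [-0.071, -0.913, 0.401], [0.687, -0.336, -0.644]]
ft_force: [0.3, 0.6, -1.9]
grip_width: 0.0256
gripper_force: 69.1
```

```bash
python3 f.py f2 | cut -c1-200 | head -12
```

```text
t 19.35 q [-71.   30.2 106.6  53.   69.2 -18.3] p [ 0.4209 -0.2701  0.1021] z [ 0.651  0.401 -0.644] y [ 0.23  -0.913 -0.336] w 0.025593150573863806 gf 69.1021478176117 ft [ 0.3  0.6 -1.9]
rot [ 0.0026 -0.0008  0.0034] shift(start axes) [-0.0015  0.0028  0.0002] shift(end axes) [-0.0014  0.0028  0.0002]
tip pred [ 0.6172 -0.234   0.1143] dir [0.9788 0.2046 0.001 ]
pred px [306.5423 206.2041] [300.2645 161.8981]
s [([307.0, 208.1], 0.54), ([283.2, 235.0], 0.33)]
t [([298.4, 160.6], 0.46), ([142.7, 244.0], 0.27)]
top blade [[305.4, 177.9], [-0.2, -1.0], [301.0, 161.0], [309.8, 195.3]] 178
in plane [array([ 0.6207, -0.2371,  0.1143]), array([ 0.4847, -0.2643,  0.1143])] az 11.29124278359863
[307 206]
[[ 70  53  64  92 113 121 122 123 125 127 126 126 127 126 126 126 125 126 125 125 125]
 [ 91  67  58  79 104 118 121 120 123 124 126 125 126 126 127 125 126 126 125 126 125]
 [111  89  68  67  89 107 115 119 120 120 121 124 125 127 125 126 127 126 125 126 126]
```

View pics/f2.png

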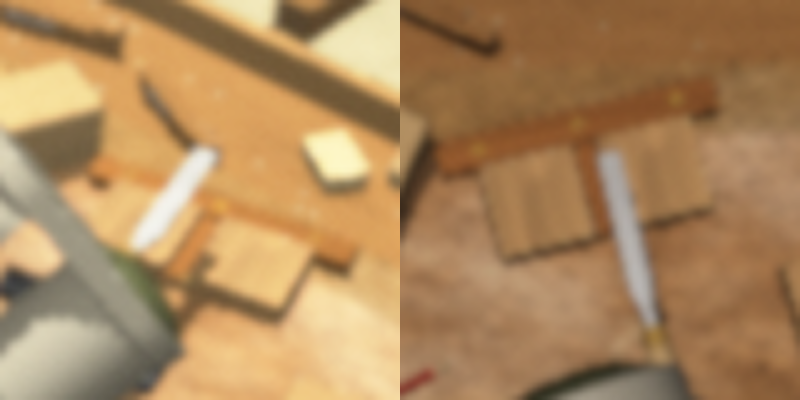

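The picture shows the blade lying flat, in line with the trench, with its edge (top px ~(301,161)) over it. The measured lateral error is about 1 mm and the height about 9 cm over the board. Nothing else has moved, so I'm handing in.

```bash
python3 -c "
from rig import env
print(env.close_job())"
```

```text
the job is handed in; nothing more can be done
None
```

Job handed in after about 20 s: the 18 mm chisel was drawn straight up from the rack and is held level over the wide trench, edge about 9 cm above the board and about 1 mm off the trench's centre line, with nothing else seen to have moved in the views I checked.

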